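Swap the jar and the lens, load the accessories and slide the tray under the shelf

ROBOT

A 7-joint arm with a two-finger parallel gripper is mounted at the origin on the work surface. World frame = base frame: x ahead of the robot, y to its left, z up, the work surface at z = 0. Lengths are in m, angles in rad, forces in N, time in s.
With the tool pointing down it reaches from about 0.4 to 0.85 m from the base axis. Payload 4.5 kg.
Tool frame: the origin (TCP) lies at the very end of the fingers, on their centre line; the grasp point (between the pads) lies 19 mm behind it; z points along the fingers, y is the direction in which the jaws open and shut (so a half turn about z gives the same grasp; the last joint's range is limited). The gripper opens to 88 mm and grips with 3 to 60 N. Pads are 18 mm wide; open, the fingers measure 123 mm over their backs; the gripper's body (75 mm by 187 mm) begins 45 mm behind the grasp point.
Start: joints at [1.135, 0.689, -0.195, 1.565, 0.157, 0.902, -0.215], TCP at [0.283, -0.557, 0.239] pointing down, gripper open.
Joint ranges: [-3.01, 3.01], [-0.46, 2.08], [-1.47, 1.51], [0.13, 2.56], [-1, 4.14], [0.04, 2.09], [-2.66, 2.66]. Speed limits (rad/s): [2.57, 2.57, 3.14, 3.14, 3.14, 3.14, 3.14].

INTERFACE

Orientations are given as [roll, pitch, yaw] about the fixed x, y, z axes, in that order (R = Rz(yaw) Ry(pitch) Rx(roll)).
In Python, from workcell import r, optics, nets gives the robot as it stands. The module is installed in compiled form; this text tells all that it offers.
- The arm moves only by the shell command python3 -m pendant 'ROWS' [FORCE]. ROWS is JSON, a list of rows, each an object of numbers: "x", "y", "z": the shift along the tool's x, y, z in m; "rx", "ry", "rz": the turn, a rotation vector about the tool's x, y, z in degrees; "grip": the closure, from -1 (fully open) to 1 (shut). A call has 1 to 20 rows; each row shifts and turns the commanded pose from where the row before left it, along the tool's axes as they then stand; what a row does not reach is not made up. A row lasts 1/12 s, in which the tool goes at most 41.7 mm and 7.16 degrees, less where a joint would pass 70% of its speed; a pose out of reach is approached as far as the arm can. A call with a gripper value outside its range is refused whole. The fingers move at their own pace and stop on an object; FORCE is the grip in N (left out, the last holds). Time passes only in rows, so rows that do not move let the fingers close. It gives the time, the measured TCP pose, the force and the opening at its end, in the units of the state.
- r.observe(): the state, without advancing time (a new reading comes with each control period).
- optics.camera(name): name is "scene" or "top"; returns (picture, depth): 400x640x3 uint8, red, green, blue; 400x640 float32, m along the optical axis (not along the pixel's ray), 0 where there is no reading.
- optics.camera_info(name): a dict with "intrinsics" (3x3 intrinsics, pixels), "view" (4x4, takes a point from world to camera coordinates). Camera axes: x right, y down, z forward; pixel columns grow to the right and rows downward; lengths in m; the calibration is good to about 2 mm. A picture is of the moment at which its call begins. camera_info takes no time and is no camera call.
- r.close_job(): hands the job in, once; it reports no verdict.
Trained networks look in the newest picture that a camera, given by its name, has taken for a name from the list of things; names that differ only in an ending like _2 or _b are one class to them, and where a whole thing is asked for, a point or a joint stands for the part that bears it (a point fixed in the world has none). Each returns a list of dicts, best first, with "confidence" (0 to 1); they miss things now and then, are a little off and sometimes report something else, mostly with a low value. They report only what shows in the picture. A call takes as long as a camera call. They do not tell look-alikes from the thing itself.
- nets.recognise(camera, target): "at" ([x, y, z] in m, in world coordinates, good to about 4 mm: the middle of the surface that is visible of it).
- nets.tip_of(camera, target): "at" ([x, y, z] in m, in world coordinates, good to about 4 mm: a listed point, or the origin of a listed thing).
The state is a dict: "t": time; "q": joint angles; "dq": joint speeds; "joint_torque": joint torques, N m; "position": TCP position; "eef_rot": TCP orientation; "ft_force": force on the tool from outside, world axes, zero at the start; "moment": the same for the moment, N m; "gripper_width": finger opening in m.
Only numpy, scipy, OpenCV 4.12 (cv2) and the standard library are available. Lean on these libraries where they do the work, as an engineer would, in place of code of your own. Each camera call takes 0.05 s, during which the arm holds its last target.

TASK

On the pulled-out tray, swap the glass jar and the zoom lens so that each stands upright in the compartment the other had, and put every camera accessory lying on the desk beside the tray (lens hood, filter ring, L-bracket, quick-release plate: whichever are there) into the tray's middle compartment. Only when all that is done, slide the loaded tray gently under the shelf until it is fully home. Never let the jar or the lens tip over, and leave the other things on the desk where they are.

Things in the scene. Friction and masses are not known exactly. Their poses are not given: they have to be found in the camera images.
- bay: White riser shelf fixed on the desk, with two runners (14 mm high) for the tray. Origin on the desk under the tray's centre when pulled out; +x is the way the tray slides in, +y the tray's left. Shelf board (overhang): 500 mm wide, 160 deep, underside 116 mm, top 128 mm up (flat things to 14 mm thick on it), front edge at x = 140 mm; side panels under it at y = +-240 mm.
- tray (a joint): Sliding of the tray, in m: 0 = fully pulled out (as at the start), 0.20 = fully home under the shelf against its stop. It moves along the bay's +x with about 4 N of friction plus light damping and stays where it is left.
- bin (a point): Centre of the floor of the tray's middle compartment, empty at the start, 160 mm (x) by 210 mm (y) inside. The grey tray has three open compartments side by side along y; walls are 5 mm thick and rise 22 mm above the inner floor, which lies 12 mm above the desk. Axes as the bay's; moves with the tray.
- left_well (a point): Centre of the floor of the tray's left (+y) compartment, 160 mm (x) by 95 mm (y) inside; 157.5 mm to the left of the bin's centre. Axes as the bay's.
- right_well (a point): Centre of the floor of the tray's right (-y) compartment, 160 mm (x) by 95 mm (y) inside; 157.5 mm to the right of the bin's centre. Axes as the bay's.
- tray_knob (a point): Centre of the top of the tray's knob, an upright steel post 18 mm in diameter, top 58 mm above the desk, on a flat tongue; its axis is 60 mm in front of the tray's front wall. Made to be pinched from above. With the tray home, the shelf's front edge is 85 mm beyond the knob.
- jar: Closed glass jar with a steel hinged lid, 64 mm in diameter, 85 mm tall, about 0.3 kg, standing upright in a side compartment. Origin at the centre of its underside, z up. The hinge sticks out to 40 mm from the axis on its +x side and the clasp to 38 mm on its -x side, so grip it across its y axis (64 mm, straight up to 64 mm).
- lens: Compact black zoom lens standing upright in the other side compartment, 62 mm in diameter (straight up to 60 mm), 75 mm tall, about 0.35 kg, round about its z. Origin at the centre of its underside.
- hood: Accessory: black plastic lens hood, a round tube standing upright, open at both ends, 60 mm outer diameter (66 mm at its very foot, narrowing to 60 mm at 12 mm up), 38 mm tall, 3.5 mm wall. Origin at the centre of its underside, z up. May be absent.
- filter_ring: Accessory: dark steel filter ring lying flat, 62 mm outer and 52 mm inner diameter, 10 mm thick. Origin at the centre of its underside. May be absent.
- bracket: Accessory: aluminium L-bracket. Flat foot 68 mm (x) by 40 mm (y) by 8 mm lying on the desk, with an upright arm 8 mm thick, 40 mm wide, 48 mm high overall at its +x end. Origin at the centre of the foot's underside. May be absent.
- plate: Accessory: grey quick-release plate lying flat, 66 mm (x) by 40 mm (y) by 12 mm, with a 4 mm stud on top. Origin at the centre of its underside. May be absent.
- mug: Bystander: white mug, 80 mm in diameter, 90 mm tall, handle on its +y side. Origin at the centre of its underside.
- note_pad: Bystander: pad of white note paper, 70 x 70 x 15 mm. Origin at the centre of its underside.
- mouse: Bystander: white computer mouse, 105 x 62 x 34 mm. Origin at the centre of its underside.
- camera: Bystander: black camera body, 60 x 125 mm, 101 mm tall. Origin at the centre of its underside.
- pen_pot: Bystander: dark steel pen pot, 72 mm in diameter, 100 mm tall, pens to 165 mm. Origin at the centre of its underside.
- charger: Bystander: black battery charger, 90 x 60 x 42 mm. Origin at the centre of its underside.
Mind the look-alikes: they are no part of the job. What is shaped like the lens but green or pink is not meant.

How it is judged:
On the way, in this order (a step that is already met when the one before it is completed fails the run):
1. with the tray still pulled out, the jar and the lens stand in each other's compartments and every accessory lies in the middle compartment ((((x of jar in the frame of left_well between -0.065 and 0.065 m and y of jar in the frame of left_well between -0.03 and 0.03 m and z of jar in the frame of left_well between -0.006 and 0.006 m and angle between jar's own z axis and vertical below 0.12 rad and linear speed of jar below 0.03 m/s) and (x of lens in the frame of right_well between -0.065 and 0.065 m and y of lens in the frame of right_well between -0.03 and 0.03 m and z of lens in the frame of right_well between -0.006 and 0.006 m and angle between lens's own z axis and vertical below 0.12 rad and linear speed of lens below 0.03 m/s)) or ((x of jar in the frame of right_well between -0.065 and 0.065 m and y of jar in the frame of right_well between -0.03 and 0.03 m and z of jar in the frame of right_well between -0.006 and 0.006 m and angle between jar's own z axis and vertical below 0.12 rad and linear speed of jar below 0.03 m/s) and (x of lens in the frame of left_well between -0.065 and 0.065 m and y of lens in the frame of left_well between -0.03 and 0.03 m and z of lens in the frame of left_well between -0.006 and 0.006 m and angle between lens's own z axis and vertical below 0.12 rad and linear speed of lens below 0.03 m/s))) and distance of each of jar, lens from where it was at the start of the episode above 0.27 m and x of hood in the frame of bin between -0.08 and 0.08 m and y of hood in the frame of bin between -0.105 and 0.105 m and z of hood in the frame of bin between -0.06 and 0.06 m and linear speed of each of hood, filter_ring, bracket, plate below 0.03 m/s and x of filter_ring in the frame of bin between -0.08 and 0.08 m and y of filter_ring in the frame of bin between -0.105 and 0.105 m and z of filter_ring in the frame of bin between -0.06 and 0.06 m and x of bracket in the frame of bin between -0.08 and 0.08 m and y of bracket in the frame of bin between -0.105 and 0.105 m and z of bracket in the frame of bin between -0.06 and 0.06 m and x of plate in the frame of bin between -0.08 and 0.08 m and y of plate in the frame of bin between -0.105 and 0.105 m and z of plate in the frame of bin between -0.06 and 0.06 m and value of joint tray below 0.05 m), for 0.2 s.
2. the tray is slid fully home under the shelf (value of joint tray above 0.192 m), for 0.2 s.
At the end, for the whole second after the job is handed in: Tray home (within 8 mm of its stop) and at rest; jar and lens upright (within 0.12 rad) on the tray floor, each in the compartment where the other began; every accessory present in the middle compartment, origin inside its walls and at most 60 mm above its floor ((((x of jar in the frame of left_well between -0.065 and 0.065 m and y of jar in the frame of left_well between -0.03 and 0.03 m and z of jar in the frame of left_well between -0.006 and 0.006 m and angle between jar's own z axis and vertical below 0.12 rad and linear speed of jar below 0.03 m/s) and (x of lens in the frame of right_well between -0.065 and 0.065 m and y of lens in the frame of right_well between -0.03 and 0.03 m and z of lens in the frame of right_well between -0.006 and 0.006 m and angle between lens's own z axis and vertical below 0.12 rad and linear speed of lens below 0.03 m/s)) or ((x of jar in the frame of right_well between -0.065 and 0.065 m and y of jar in the frame of right_well between -0.03 and 0.03 m and z of jar in the frame of right_well between -0.006 and 0.006 m and angle between jar's own z axis and vertical below 0.12 rad and linear speed of jar below 0.03 m/s) and (x of lens in the frame of left_well between -0.065 and 0.065 m and y of lens in the frame of left_well between -0.03 and 0.03 m and z of lens in the frame of left_well between -0.006 and 0.006 m and angle between lens's own z axis and vertical below 0.12 rad and linear speed of lens below 0.03 m/s))) and distance of each of jar, lens from where it was at the start of the episode above 0.3 m and x of hood in the frame of bin between -0.08 and 0.08 m and y of hood in the frame of bin between -0.105 and 0.105 m and z of hood in the frame of bin between -0.06 and 0.06 m and linear speed of each of hood, filter_ring, bracket, plate below 0.03 m/s and x of filter_ring in the frame of bin between -0.08 and 0.08 m and y of filter_ring in the frame of bin between -0.105 and 0.105 m and z of filter_ring in the frame of bin between -0.06 and 0.06 m and x of bracket in the frame of bin between -0.08 and 0.08 m and y of bracket in the frame of bin between -0.105 and 0.105 m and z of bracket in the frame of bin between -0.06 and 0.06 m and x of plate in the frame of bin between -0.08 and 0.08 m and y of plate in the frame of bin between -0.105 and 0.105 m and z of plate in the frame of bin between -0.06 and 0.06 m and value of joint tray above 0.192 m and velocity of joint tray below 0.02 m/s); the robot touches nothing.
It fails at once if the jar tips over (beyond 0.7 rad) (angle between jar's own z axis and vertical above 0.7 rad).
It fails at once if the lens tips over (beyond 0.7 rad) (angle between lens's own z axis and vertical above 0.7 rad).
It fails at once if the tray is slammed (faster than 0.4 m/s) (velocity of joint tray above 0.4 m/s).
It fails at once if a bystander is moved more than 30 mm (distance of any of note_pad, mug, mouse, camera, pen_pot, charger from where it was at the start of the episode above 0.03 m).
Of hood, filter_ring, bracket, plate only 2 to 3 are there at a start; the rules pass over those that are not, and their reading is None.
At some moment in a run one of hood, filter_ring, bracket, plate may be knocked a few centimetres aside while the robot is not near it.
It also fails if it takes over 210 s, if anything falls off the work surface, if the arm or the gripper's body presses on something with over 40 N, if the wrist force passes 120 N, or if a joint passes its speed limit or range.

## Working session

There is one attempt and no reset: what is moved stays moved. The work goes in short steps, Python scripts to look and compute and a shell command to move; the robot and the scene stay as the last step left them, time stands still between calls to the robot, and variables do not carry over. Pictures are saved under pics/ and viewed, and the job is handed in when it is done.

```bash
mkdir -p pics; ls; cat > h.py <<'E'
from workcell import r, optics, nets
import numpy as np, cv2
def snap(name,fn):
    p,d=optics.camera(name); cv2.imwrite('pics/'+fn,p[:,:,::-1]); np.save('pics/'+fn+'.npy',d); return p,d
def w(name,u,v,d):
    i=optics.camera_info(name);K=np.array(i['intrinsics']);V=np.array(i['view'])
    z=d; c=np.array([(u-K[0,2])/K[0,0]*z,(v-K[1,2])/K[1,1]*z,z,1]); return (np.linalg.inv(V)@c)[:3]
E
python3 - <<'E'
from h import *
o=r.observe(); print({k:np.round(v,3) for k,v in o.items()})
snap('scene','s0.png');snap('top','t0.png')
for n in ['bay','tray','bin','left_well','right_well','tray_knob','jar','lens','hood','filter_ring','bracket','plate','mug','note_pad','mouse','camera','pen_pot','charger']:
    for f in ('tip_of',):
        try: print(n,[(np.round(x['at'],3).tolist(),round(x['confidence'],2)) for x in getattr(nets,f)('top',n)[:4]])
        except Exception as e: print(n,e)
E
```

```text
pics
{'t': np.float64(0.0), 'q': array([ 1.135,  0.69 , -0.195,  1.566,  0.157,  0.902, -0.215]), 'dq': array([ 0.   ,  0.001, -0.001,  0.001, -0.   , -0.001, -0.001]), 'joint_torque': array([-0.0000e+00, -5.2756e+01, -1.2670e+00, -1.5342e+01, -5.3000e-02,
        7.0000e-03,  0.0000e+00]), 'position': array([ 0.283, -0.557,  0.238]), 'eef_rot': array([-3.14,  0.  ,  0.47]), 'ft_force': array([-0.146,  1.037, -0.112]), 'moment': array([-0.012,  0.015,  0.011]), 'gripper_width': np.float64(0.088)}
bay [([0.61, -0.103, 0.004], 0.91), ([0.621, 0.052, 0.009], 0.27)]
tray it knows: bay, bin, bracket, camera, charger, filter_ring, hood, jar, left_well, lens, mouse, mug, note_pad, pen_pot, plate, right_well, tray_knob
bin [([0.61, -0.106, 0.016], 0.72)]
left_well [([0.617, 0.054, 0.007], 0.92), ([0.607, -0.105, 0.013], 0.24)]
right_well [([0.604, -0.261, 0.012], 0.68), ([0.631, 0.051, 0.012], 0.15)]
tray_knob [([0.462, -0.097, 0.059], 0.87), ([0.352, -0.391, 0.001], 0.35)]
jar [([0.633, 0.053, 0.013], 0.97)]
lens [([0.229, -0.304, 0.001], 0.95), ([0.351, -0.106, 0.0], 0.86), ([0.613, -0.268, 0.013], 0.85), ([0.722, -0.443, 0.002], 0.74)]
hood []
filter_ring []
bracket [([0.595, 0.373, -0.005], 0.93), ([0.602, -0.259, 0.011], 0.3)]
plate []
mug [([0.349, -0.393, 0.001], 0.91)]
note_pad [([0.729, 0.286, -0.003], 0.78), ([0.609, -0.107, 0.002], 0.36)]
mouse [([0.354, -0.229, 0.005], 0.59)]
camera [([0.583, -0.508, 0.001], 0.89)]
pen_pot [([0.435, -0.507, 0.006], 0.79)]
charger [([0.32, 0.266, -0.0], 0.85)]
```

View pics/t0.png

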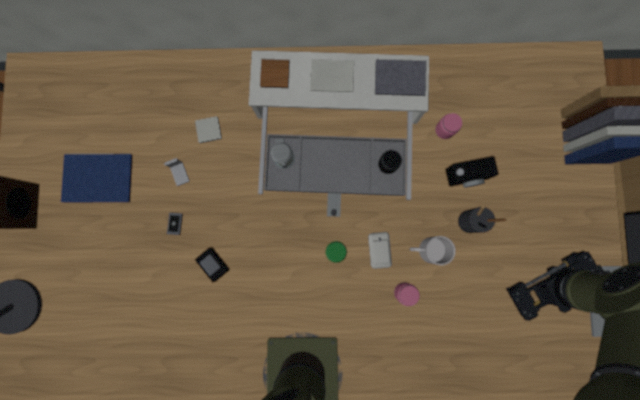

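View pics/s0.png

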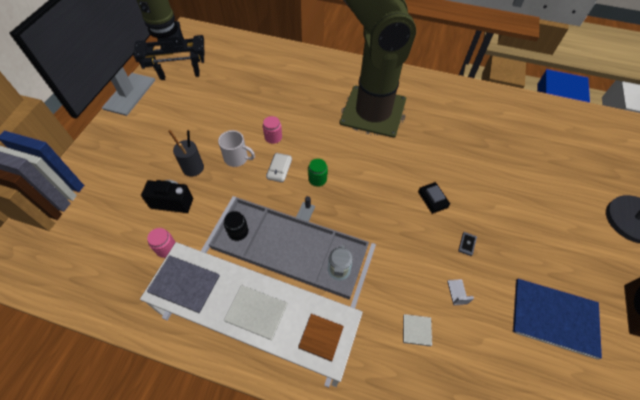

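```bash
python3 - <<'E'
from h import *
t=cv2.imread('pics/t0.png');s=cv2.imread('pics/s0.png')
a=cv2.resize(t[110:290,140:240],None,fx=3.3,fy=3.3,interpolation=3)
b=cv2.resize(s[170:350,390:500],None,fx=3.3,fy=3.3,interpolation=3)
cv2.imwrite('pics/c1.png',np.hstack([a,b]))
a=cv2.resize(t[120:220,250:420],None,fx=4,fy=4,interpolation=3);cv2.imwrite('pics/c2.png',a)
d=np.load('pics/t0.png.npy')
for n,u,v in [('plate',175,223),('stud?',175,218),('brfoot',181,176),('brarm',173,163),('jar',281,154),('lens',389,161),('tray',325,165),('charger',212,264),('pad',207,130),('desk',200,300),('mouse',380,250)]:
    print(n,np.round(w('top',u,v,d[v,u]),3))
for n in ['hood','filter_ring','bracket','plate','charger','jar','lens','tray_knob','bin','left_well','right_well','bay']:
    print(n,[(np.round(x['at'],3).tolist(),round(x['confidence'],2)) for x in nets.tip_of('scene',n)[:4]])
i=optics.camera_info('top');print(i)
E
```

```text
plate [0.439 0.376 0.019]
stud? [0.454 0.379 0.013]
brfoot [0.584 0.367 0.003]
brarm [0.619 0.381 0.034]
jar [0.626 0.048 0.098]
lens [ 0.603 -0.259  0.086]
tray [ 0.61  -0.076  0.011]
charger [0.317 0.254 0.046]
pad [0.724 0.286 0.016]
desk [0.21  0.301 0.004]
mouse [ 0.351 -0.233  0.032]
hood []
filter_ring []
bracket [([0.592, 0.374, -0.001], 0.76), ([0.613, -0.264, 0.017], 0.54)]
plate [([0.44, 0.384, 0.002], 0.89), ([0.311, 0.266, -0.002], 0.57)]
charger [([0.316, 0.264, -0.003], 0.67)]
jar [([0.632, 0.051, 0.012], 0.76), ([0.727, 0.287, -0.002], 0.57)]
lens [([0.715, -0.441, -0.004], 0.91), ([0.616, -0.266, 0.016], 0.81), ([0.351, -0.098, -0.002], 0.79), ([0.227, -0.303, -0.005], 0.69)]
tray_knob [([0.47, -0.1, 0.058], 0.93)]
bin [([0.605, -0.105, 0.008], 0.66)]
left_well [([0.619, 0.056, 0.011], 0.95)]
right_well [([0.601, -0.261, 0.012], 0.66)]
bay [([0.608, -0.101, -0.0], 0.66)]
{'intrinsics': array([[388.37944873,   0.        , 320.33027475],
       [  0.        , 388.37944873, 201.75350307],
       [  0.        ,   0.        ,   1.        ]]), 'view': array([[-0.01247054, -0.99976953, -0.01747512, -0.05410842],
       [-0.99449428,  0.01421946, -0.10382169,  0.49668795],
       [ 0.10404625,  0.0160842 , -0.9944424 ,  1.13165274],
       [ 0.        ,  0.        ,  0.        ,  1.        ]])}
```

View pics/c1.png

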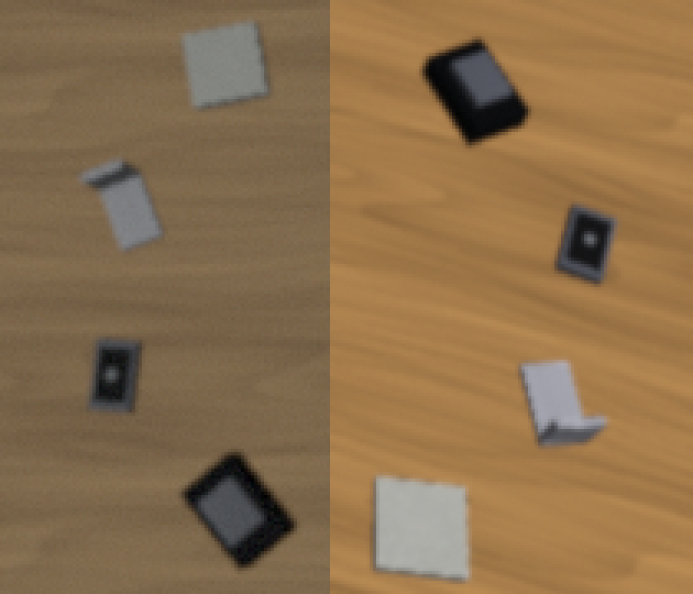

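View pics/c2.png

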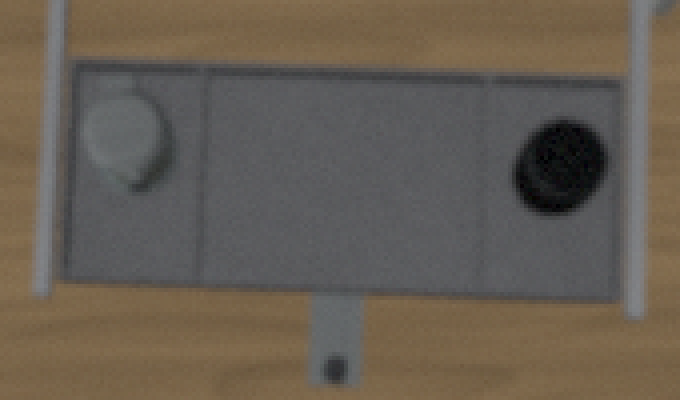

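```bash
cat >> h.py <<'E'
def cloud(name,d):
    i=optics.camera_info(name);K=np.array(i['intrinsics']);V=np.array(i['view'])
    v,u=np.mgrid[0:d.shape[0],0:d.shape[1]]
    c=np.stack([(u-K[0,2])/K[0,0]*d,(v-K[1,2])/K[1,1]*d,d,np.ones_like(d)],-1)
    P=(c@np.linalg.inv(V).T)[...,:3]; P[d<=0]=np.nan; return P
def top(P,x,y,rad,z0,z1):
    m=(np.hypot(P[...,0]-x,P[...,1]-y)<rad)&(P[...,2]>z0)&(P[...,2]<z1)
    q=P[m]; c,s,a=cv2.minAreaRect(q[:,:2].astype(np.float32)) if len(q)>3 else (0,0,0)
    return len(q),np.round(q.mean(0),4),np.round(c,4),np.round(s,4),round(a,1),np.round(np.median(q[:,2]),3)
def goto(x,y,z,yawdeg):
    "turn first, then shift in the new tool axes"
    from scipy.spatial.transform import Rotation as R
    o=r.observe(); p=np.array(o['position']); cur=R.from_euler('xyz',o['eef_rot'])
    tgt=R.from_euler('xyz',[np.pi,0,np.radians(yawdeg)])
    rv=np.degrees((cur.inv()*tgt).as_rotvec()); sh=tgt.inv().apply(np.array([x,y,z])-p)*1000
    print('turn deg',np.round(rv,1),'shift mm',np.round(sh,1),'now',np.round(p,4),np.round(np.degrees(o['eef_rot']),1),'w',round(float(o['gripper_width']),4),'t',round(float(o['t']),2),'F',np.round(o['ft_force'],1))
E
python3 - <<'E'
from h import *
for c in ('top','scene'):
    d=np.load('pics/%s0.png.npy'%c[0]); P=cloud(c,d)
    print(c)
    print('jar',top(P,.63,.05,.07,.088,.12))
    print('lens',top(P,.61,-.265,.07,.078,.12))
    print('plate',top(P,.44,.378,.06,.008,.03))
    print('brk',top(P,.595,.373,.06,.005,.06))
    print('brkarm',top(P,.595,.373,.06,.025,.06))
    print('knob',top(P,.466,-.099,.03,.04,.08))
goto(.63,.05,.2,0)
E
```

```text
top
jar (403, array([0.6342, 0.0473, 0.0961]), array([0.6367, 0.0497]), array([0.0687, 0.0602]), 42.3, np.float64(0.096))
lens (303, array([ 0.6089, -0.2656,  0.0868]), array([ 0.6092, -0.2664]), array([0.0511, 0.0553]), 0.5, np.float64(0.087))
plate (283, array([0.4392, 0.3807, 0.0126]), array([0.4391, 0.3811]), array([0.0412, 0.0656]), 84.3, np.float64(0.013))
brk (348, array([0.5979, 0.373 , 0.0158]), array([0.5894, 0.3714]), array([0.0773, 0.0775]), 18.4, np.float64(0.009))
brkarm (71, array([0.6205, 0.3812, 0.042 ]), array([0.621 , 0.3832]), array([0.0099, 0.0413]), 20.6, np.float64(0.045))
knob (32, array([ 0.4637, -0.0989,  0.058 ]), array([ 0.4637, -0.0989]), array([0.0149, 0.0144]), 0.1, np.float64(0.058))
scene
jar (457, array([0.6416, 0.05  , 0.0953]), array([0.6407, 0.0492]), array([0.0638, 0.0674]), 57.2, np.float64(0.096))
lens (283, array([ 0.6165, -0.264 ,  0.0864]), array([ 0.6154, -0.2655]), array([0.0531, 0.0534]), 47.3, np.float64(0.087))
plate (285, array([0.4438, 0.3821, 0.0121]), array([0.4428, 0.3825]), array([0.0403, 0.0673]), 84.6, np.float64(0.012))
brk (384, array([0.6019, 0.3736, 0.0166]), array([0.6016, 0.3714]), array([0.0892, 0.0514]), 17.5, np.float64(0.009))
brkarm (90, array([0.6266, 0.3826, 0.042 ]), array([0.6249, 0.3844]), array([0.0088, 0.0407]), 23.1, np.float64(0.046))
knob (42, array([ 0.4711, -0.0966,  0.0534]), array([ 0.4689, -0.0977]), array([0.0159, 0.0169]), 81.3, np.float64(0.056))
turn deg [ 0.   0.  26.9] shift mm [ 347.1 -607.3   38.7] now [ 0.2829 -0.5573  0.2387] [180.    0.   26.9] w 0.0879 t 1.55 F [-0.2 -0.5  0.3]
```

```bash
python3 - <<'E'
from h import *
goto(.637,.049,.24,8)
E
```

```text
turn deg [ 0.   0.  18.9] shift mm [ 435.  -551.1   -1.3] now [ 0.2829 -0.5573  0.2387] [180.    0.   26.9] w 0.0879 t 1.55 F [-0.2 -0.5  0.3]
```

```bash
python3 -m pendant '[{"rz":6.3},{"rz":6.3},{"rz":6.3},{"x":0.025,"y":-0.032},{"x":0.025,"y":-0.032},{"x":0.025,"y":-0.032},{"x":0.025,"y":-0.032},{"x":0.025,"y":-0.032},{"x":0.025,"y":-0.032},{"x":0.025,"y":-0.032},{"x":0.025,"y":-0.032},{"x":0.025,"y":-0.032},{"x":0.025,"y":-0.032},{"x":0.025,"y":-0.032},{"x":0.025,"y":-0.032},{"x":0.025,"y":-0.032},{"x":0.025,"y":-0.032},{"x":0.025,"y":-0.032}]'; python3 -c "
from h import *
goto(.637,.049,.12,8)"
```

```text
turn deg [ 0.   0.  18.9] shift mm [ 435.  -551.1  118.7] now [ 0.2829 -0.5573  0.2387] [180.    0.   26.9] w 0.0879 t 1.55 F [-0.2 -0.5  0.3]invalid input at $[0]: expected keys x, y, z, rx, ry, rz, grip
```

```bash
python3 -m pendant '[{"x":0,"y":0,"z":0,"rx":0,"ry":0,"rz":6.3,"grip":-1},{"x":0,"y":0,"z":0,"rx":0,"ry":0,"rz":6.3,"grip":-1},{"x":0,"y":0,"z":0,"rx":0,"ry":0,"rz":6.3,"grip":-1},{"x":0.025,"y":-0.032,"z":0,"rx":0,"ry":0,"rz":0,"grip":-1},{"x":0.025,"y":-0.032,"z":0,"rx":0,"ry":0,"rz":0,"grip":-1},{"x":0.025,"y":-0.032,"z":0,"rx":0,"ry":0,"rz":0,"grip":-1},{"x":0.025,"y":-0.032,"z":0,"rx":0,"ry":0,"rz":0,"grip":-1},{"x":0.025,"y":-0.032,"z":0,"rx":0,"ry":0,"rz":0,"grip":-1},{"x":0.025,"y":-0.032,"z":0,"rx":0,"ry":0,"rz":0,"grip":-1},{"x":0.025,"y":-0.032,"z":0,"rx":0,"ry":0,"rz":0,"grip":-1},{"x":0.025,"y":-0.032,"z":0,"rx":0,"ry":0,"rz":0,"grip":-1},{"x":0.025,"y":-0.032,"z":0,"rx":0,"ry":0,"rz":0,"grip":-1},{"x":0.025,"y":-0.032,"z":0,"rx":0,"ry":0,"rz":0,"grip":-1}]'; python3 -c "
from h import *
goto(.637,.049,.12,8)"
```

```text
t: 2.63
position: [0.4867, -0.2037, 0.239]
eef_rot: [3.141, -0.0, 0.14]
ft_force: [0.2, -0.5, -0.9]
gripper_width: 0.0885
turn deg [ 0. -0.  0.] shift mm [ 184.  -229.3  119. ] now [ 0.4867 -0.2037  0.239 ] [180.  -0.   8.] w 0.0885 t 2.63 F [ 0.2 -0.5 -0.9]
```

```bash
python3 -m pendant '[{"x":0.023,"y":-0.0286,"z":0,"rx":0,"ry":0,"rz":0,"grip":-1},{"x":0.023,"y":-0.0286,"z":0,"rx":0,"ry":0,"rz":0,"grip":-1},{"x":0.023,"y":-0.0286,"z":0,"rx":0,"ry":0,"rz":0,"grip":-1},{"x":0.023,"y":-0.0286,"z":0,"rx":0,"ry":0,"rz":0,"grip":-1},{"x":0.023,"y":-0.0286,"z":0,"rx":0,"ry":0,"rz":0,"grip":-1},{"x":0.023,"y":-0.0286,"z":0,"rx":0,"ry":0,"rz":0,"grip":-1},{"x":0.023,"y":-0.0286,"z":0,"rx":0,"ry":0,"rz":0,"grip":-1},{"x":0.023,"y":-0.0286,"z":0,"rx":0,"ry":0,"rz":0,"grip":-1},{"x":0,"y":0,"z":0.03,"rx":0,"ry":0,"rz":0,"grip":-1},{"x":0,"y":0,"z":0.03,"rx":0,"ry":0,"rz":0,"grip":-1},{"x":0,"y":0,"z":0.03,"rx":0,"ry":0,"rz":0,"grip":-1},{"x":0,"y":0,"z":0.02,"rx":0,"ry":0,"rz":0,"grip":-1}]'; python3 -c "
from h import *
goto(.637,.049,.048,8)
snap('scene','s1.png');snap('top','t1.png')
a=cv2.imread('pics/s1.png')[150:350,230:400];cv2.imwrite('pics/s1c.png',cv2.resize(a,None,fx=3,fy=3,interpolation=3))
"
```

```text
t: 3.63
position: [0.6348, 0.047, 0.126]
eef_rot: [-3.142, 0.003, 0.141]
ft_force: [0.4, -0.3, -0.3]
gripper_width: 0.0883
turn deg [-0.   0.2  0.1] shift mm [ 2.4 -1.7 78. ] now [0.6348 0.047  0.126 ] [-180.     0.2    8.1] w 0.0883 t 3.63 F [ 0.4 -0.3 -0.3]
```

View pics/s1c.png

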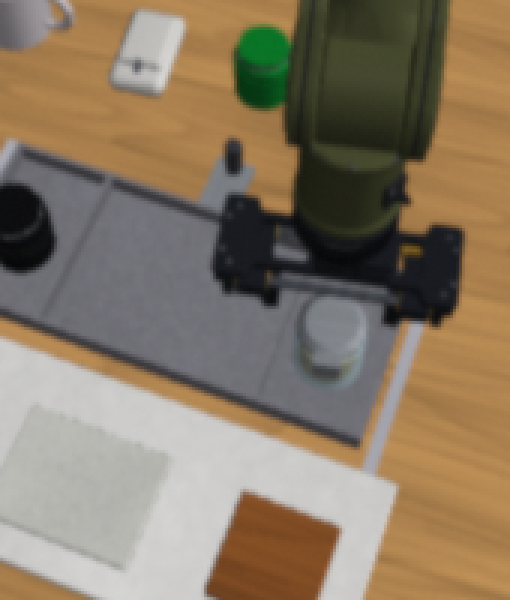

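The gripper (scene ~305,240) straddles the jar (~341,262), one finger on each side. I'm descending and gripping.

```bash
python3 -m pendant '[{"x":0.002,"y":-0.002,"z":0.02,"rx":0,"ry":0,"rz":0,"grip":-1},{"x":0,"y":0,"z":0.02,"rx":0,"ry":0,"rz":0,"grip":-1},{"x":0,"y":0,"z":0.02,"rx":0,"ry":0,"rz":0,"grip":-1},{"x":0,"y":0,"z":0.018,"rx":0,"ry":0,"rz":0,"grip":-1},{"x":0,"y":0,"z":0,"rx":0,"ry":0,"rz":0,"grip":1},{"x":0,"y":0,"z":0,"rx":0,"ry":0,"rz":0,"grip":1},{"x":0,"y":0,"z":0,"rx":0,"ry":0,"rz":0,"grip":1},{"x":0,"y":0,"z":0,"rx":0,"ry":0,"rz":0,"grip":1},{"x":0,"y":0,"z":0,"rx":0,"ry":0,"rz":0,"grip":1},{"x":0,"y":0,"z":0,"rx":0,"ry":0,"rz":0,"grip":1}]' 25; python3 -c "
from h import *
goto(.637,.049,.048,8)
"
```

```text
t: 4.57
position: [0.6394, 0.0496, 0.0527]
eef_rot: [-3.141, -0.004, 0.14]
ft_force: [0.3, 2.1, 6.8]
gripper_width: 0.0637
turn deg [-0.  -0.2  0. ] shift mm [-2.4  0.2  4.7] now [0.6394 0.0496 0.0527] [-180.    -0.2    8. ] w 0.0637 t 4.57 F [0.3 2.1 6.8]
```

```bash
python3 -m pendant '[{"x":0,"y":0,"z":-0.01,"rx":0,"ry":0,"rz":0,"grip":1},{"x":0,"y":0,"z":-0.02,"rx":0,"ry":0,"rz":0,"grip":1},{"x":0,"y":0,"z":-0.02,"rx":0,"ry":0,"rz":0,"grip":1},{"x":0,"y":0,"z":-0.01,"rx":0,"ry":0,"rz":0,"grip":1},{"x":0,"y":0,"z":0,"rx":0,"ry":0,"rz":0,"grip":1}]' 25; python3 -c "
from h import *
goto(.622,-.105,.048,8)
snap('scene','s2.png');snap('top','t2.png')
a=cv2.imread('pics/s2.png')[150:350,230:400];cv2.imwrite('pics/s2c.png',cv2.resize(a,None,fx=3,fy=3,interpolation=3))
"
```

```text
t: 4.98
position: [0.6396, 0.0487, 0.1135]
eef_rot: [3.141, -0.005, 0.14]
ft_force: [0.8, 0.3, -3.1]
gripper_width: 0.063
turn deg [ 0.  -0.3 -0. ] shift mm [-38.8 149.8  65.5] now [0.6396 0.0487 0.1135] [180.   -0.3   8. ] w 0.063 t 4.98 F [ 0.8  0.3 -3.1]
```

View pics/s2c.png

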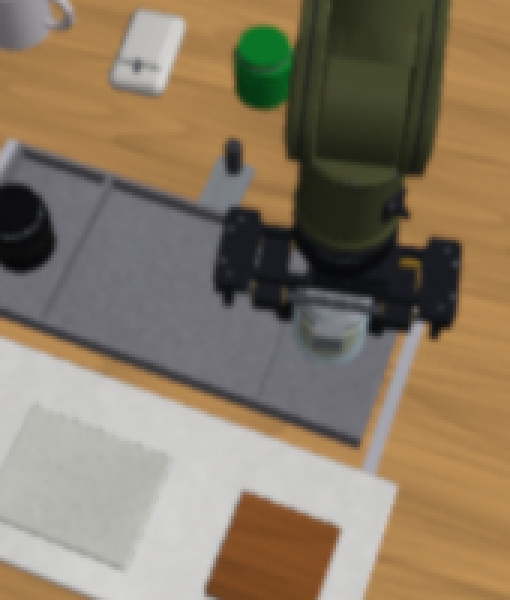

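The jar is lifted and upright; Fz of −3 N matches 0.3 kg. I'm parking it in the middle compartment.

```bash
python3 -m pendant '[{"x":-0.004,"y":0.015,"z":0,"rx":0,"ry":0,"rz":0,"grip":1},{"x":-0.0065,"y":0.025,"z":0,"rx":0,"ry":0,"rz":0,"grip":1},{"x":-0.0065,"y":0.025,"z":0,"rx":0,"ry":0,"rz":0,"grip":1},{"x":-0.0065,"y":0.025,"z":0,"rx":0,"ry":0,"rz":0,"grip":1},{"x":-0.0065,"y":0.025,"z":0,"rx":0,"ry":0,"rz":0,"grip":1},{"x":-0.005,"y":0.02,"z":0,"rx":0,"ry":0,"rz":0,"grip":1},{"x":-0.004,"y":0.015,"z":0,"rx":0,"ry":0,"rz":0,"grip":1},{"x":0,"y":0,"z":0.01,"rx":0,"ry":0,"rz":0,"grip":1},{"x":0,"y":0,"z":0.015,"rx":0,"ry":0,"rz":0,"grip":1},{"x":0,"y":0,"z":0.015,"rx":0,"ry":0,"rz":0,"grip":1},{"x":0,"y":0,"z":0.01,"rx":0,"ry":0,"rz":0,"grip":1},{"x":0,"y":0,"z":0.005,"rx":0,"ry":0,"rz":0,"grip":1},{"x":0,"y":0,"z":0.003,"rx":0,"ry":0,"rz":0,"grip":1},{"x":0,"y":0,"z":0.001,"rx":0,"ry":0,"rz":0,"grip":1},{"x":0,"y":0,"z":0,"rx":0,"ry":0,"rz":0,"grip":1}]' 25; python3 -c "
from h import *
goto(.622,-.105,.05,8)
"
```

```text
t: 6.33
position: [0.6204, -0.1034, 0.0527]
eef_rot: [-3.14, -0.0, 0.141]
ft_force: [-2.2, 1.5, 6.5]
gripper_width: 0.0638
turn deg [-0.1 -0.   0.1] shift mm [1.4 1.8 2.7] now [ 0.6204 -0.1034  0.0527] [-179.9   -0.     8.1] w 0.0638 t 6.33 F [-2.2  1.5  6.5]
```

```bash
python3 -m pendant '[{"x":0,"y":0,"z":0,"rx":0,"ry":0,"rz":0,"grip":-1},{"x":0,"y":0,"z":0,"rx":0,"ry":0,"rz":0,"grip":-1},{"x":0,"y":0,"z":0,"rx":0,"ry":0,"rz":0,"grip":-1},{"x":0,"y":0,"z":0,"rx":0,"ry":0,"rz":0,"grip":-1},{"x":0,"y":0,"z":-0.02,"rx":0,"ry":0,"rz":0,"grip":-1},{"x":0,"y":0,"z":-0.03,"rx":0,"ry":0,"rz":0,"grip":-1},{"x":0,"y":0,"z":-0.03,"rx":0,"ry":0,"rz":0,"grip":-1},{"x":0,"y":0,"z":-0.02,"rx":0,"ry":0,"rz":0,"grip":-1}]' ; python3 -c "
from h import *
goto(.612,-.266,.15,-3)
"
```

```text
t: 7.0
position: [0.6212, -0.1053, 0.1542]
eef_rot: [3.141, -0.003, 0.14]
ft_force: [0.3, 0.4, 0.1]
gripper_width: 0.0883
turn deg [ 0.  -0.2 11. ] shift mm [ -0.8 161.    4.2] now [ 0.6212 -0.1053  0.1542] [180.   -0.2   8. ] w 0.0883 t 7.0 F [0.3 0.4 0.1]
```

```bash
python3 -m pendant '[{"x":0,"y":0,"z":0,"rx":0,"ry":0,"rz":5.5,"grip":-1},{"x":0,"y":0,"z":0,"rx":0,"ry":0,"rz":5.5,"grip":-1},{"x":0,"y":0.03,"z":0,"rx":0,"ry":0,"rz":0,"grip":-1},{"x":0,"y":0.035,"z":0,"rx":0,"ry":0,"rz":0,"grip":-1},{"x":0,"y":0.035,"z":0,"rx":0,"ry":0,"rz":0,"grip":-1},{"x":0,"y":0.035,"z":0,"rx":0,"ry":0,"rz":0,"grip":-1},{"x":0,"y":0.026,"z":0,"rx":0,"ry":0,"rz":0,"grip":-1},{"x":0,"y":0,"z":0.025,"rx":0,"ry":0,"rz":0,"grip":-1},{"x":0,"y":0,"z":0.025,"rx":0,"ry":0,"rz":0,"grip":-1},{"x":0,"y":0,"z":0,"rx":0,"ry":0,"rz":0,"grip":-1}]' ; python3 -c "
from h import *
goto(.612,-.266,.046,-3)
snap('scene','s3.png');snap('top','t3.png')
a=cv2.imread('pics/s3.png')[150:350,180:380];cv2.imwrite('pics/s3c.png',cv2.resize(a,None,fx=3,fy=3,interpolation=3))
"
```

```text
t: 7.83
position: [0.6084, -0.2653, 0.0972]
eef_rot: [-3.139, 0.008, -0.053]
ft_force: [-0.1, 0.6, -0.8]
gripper_width: 0.0882
turn deg [-0.2  0.5 -0. ] shift mm [ 3.7  0.5 51.2] now [ 0.6084 -0.2653  0.0972] [-179.8    0.5   -3. ] w 0.0882 t 7.83 F [-0.1  0.6 -0.8]
```

View pics/s3c.png

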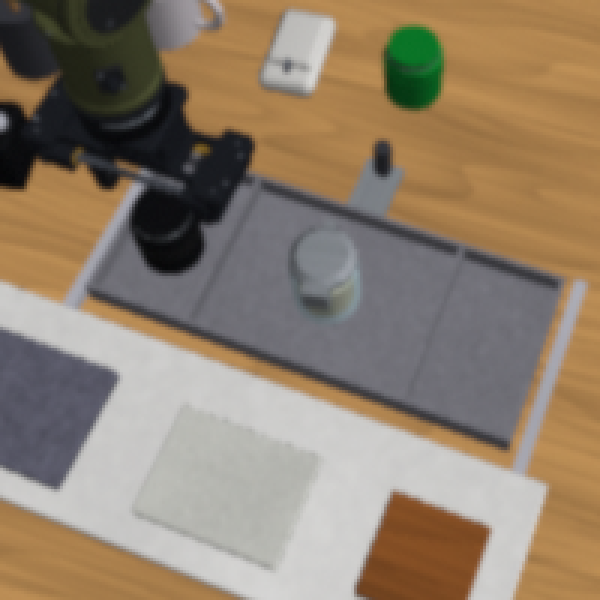

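The jar stands upright in the middle (scene ~289,241). The gripper is over the black lens (~236,226), which is in the tray's side compartment; the green one (~318,172) and the two pink ones are look-alikes. I'm descending and gripping.

```bash
python3 -m pendant '[{"x":0.002,"y":0,"z":0.02,"rx":0,"ry":0,"rz":0,"grip":-1},{"x":0,"y":0,"z":0.02,"rx":0,"ry":0,"rz":0,"grip":-1},{"x":0,"y":0,"z":0.011,"rx":0,"ry":0,"rz":0,"grip":-1},{"x":0,"y":0,"z":0,"rx":0,"ry":0,"rz":0,"grip":1},{"x":0,"y":0,"z":0,"rx":0,"ry":0,"rz":0,"grip":1},{"x":0,"y":0,"z":0,"rx":0,"ry":0,"rz":0,"grip":1},{"x":0,"y":0,"z":0,"rx":0,"ry":0,"rz":0,"grip":1},{"x":0,"y":0,"z":0,"rx":0,"ry":0,"rz":0,"grip":1},{"x":0,"y":0,"z":0,"rx":0,"ry":0,"rz":0,"grip":1},{"x":0,"y":0,"z":-0.01,"rx":0,"ry":0,"rz":0,"grip":1},{"x":0,"y":0,"z":-0.025,"rx":0,"ry":0,"rz":0,"grip":1},{"x":0,"y":0,"z":-0.035,"rx":0,"ry":0,"rz":0,"grip":1},{"x":0,"y":0,"z":-0.035,"rx":0,"ry":0,"rz":0,"grip":1},{"x":0,"y":0,"z":-0.025,"rx":0,"ry":0,"rz":0,"grip":1},{"x":0,"y":0,"z":0,"rx":0,"ry":0,"rz":0,"grip":1}]' 25; python3 -c "
from h import *
goto(.6165,.053,.046,-3)
snap('scene','s4.png');snap('top','t4.png')
a=cv2.imread('pics/s4.png')[100:300,130:330];cv2.imwrite('pics/s4c.png',cv2.resize(a,None,fx=3,fy=3,interpolation=3))
a=cv2.imread('pics/t4.png')[120:220,250:420];cv2.imwrite('pics/t4c.png',cv2.resize(a,None,fx=4,fy=4,interpolation=3))
"
```

```text
t: 9.18
position: [0.6169, -0.2679, 0.1871]
eef_rot: [3.138, -0.01, -0.053]
ft_force: [1.1, -0.7, -2.8]
gripper_width: 0.0614
turn deg [ 0.2 -0.6 -0. ] shift mm [ -17.2 -320.4  141.1] now [ 0.6169 -0.2679  0.1871] [179.8  -0.6  -3. ] w 0.0614 t 9.18 F [ 1.1 -0.7 -2.8]
```

View pics/s4c.png

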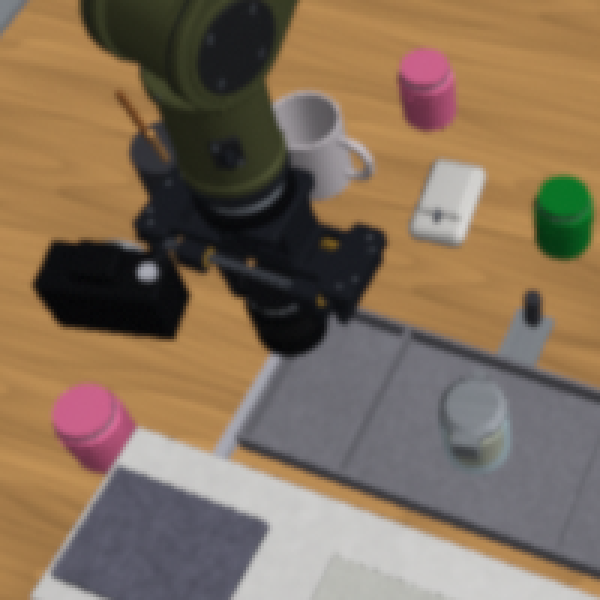

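View pics/t4c.png

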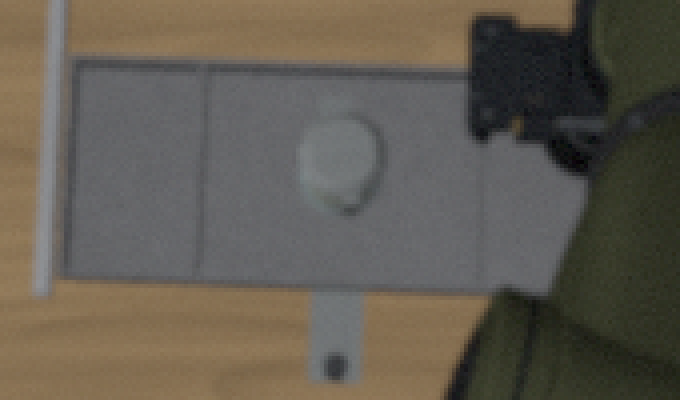

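```bash
python3 -c "
from h import *
d=np.load('pics/t4.png.npy');P=cloud('top',d)
z=P[...,2]
for v in (150,165,180):
    print(v,[(u,np.round(P[v,u,:],3).tolist()) for u in (264,266,267,268,269,270,284,297,298,299,300,301,302,303)])
for c in ('scene','top'):
  for n in ['left_well','right_well']:
    print(c,n,[(np.round(x['at'],3).tolist(),round(x['confidence'],2)) for x in nets.tip_of(c,n)[:2]])
goto(.6165,.053,.06,-3)
"
```

```text
150 [(264, [0.658, 0.11, 0.016]), (266, [0.655, 0.101, 0.03]), (267, [0.653, 0.097, 0.035]), (268, [0.657, 0.096, 0.021]), (269, [0.659, 0.095, 0.01]), (270, [0.658, 0.091, 0.014]), (284, [0.657, 0.048, 0.017]), (297, [0.658, 0.009, 0.012]), (298, [0.657, 0.006, 0.016]), (299, [0.657, 0.003, 0.012]), (300, [0.652, -0.002, 0.035]), (301, [0.655, -0.004, 0.021]), (302, [0.657, -0.007, 0.013]), (303, [0.657, -0.01, 0.012])]
165 [(264, [0.615, 0.112, 0.002]), (266, [0.608, 0.101, 0.032]), (267, [0.609, 0.098, 0.03]), (268, [0.613, 0.098, 0.011]), (269, [0.613, 0.095, 0.009]), (270, [0.612, 0.092, 0.013]), (284, [0.611, 0.048, 0.015]), (297, [0.611, 0.009, 0.012]), (298, [0.61, 0.006, 0.018]), (299, [0.606, 0.001, 0.034]), (300, [0.606, -0.002, 0.035]), (301, [0.611, -0.003, 0.012]), (302, [0.61, -0.006, 0.017]), (303, [0.61, -0.009, 0.015])]
180 [(264, [0.568, 0.112, 0.001]), (266, [0.563, 0.101, 0.032]), (267, [0.566, 0.1, 0.014]), (268, [0.566, 0.098, 0.013]), (269, [0.566, 0.094, 0.014]), (270, [0.566, 0.092, 0.012]), (284, [0.564, 0.048, 0.019]), (297, [0.565, 0.009, 0.012]), (298, [0.561, 0.005, 0.033]), (299, [0.561, 0.002, 0.035]), (300, [0.564, 0.0, 0.014]), (301, [0.564, -0.003, 0.014]), (302, [0.565, -0.006, 0.011]), (303, [0.564, -0.009, 0.017])]
scene left_well [([0.622, 0.053, 0.01], 0.65)]
scene right_well [([0.605, -0.259, 0.013], 0.63), ([0.618, -0.266, 0.154], 0.25)]
top left_well [([0.622, 0.05, 0.007], 0.77)]
top right_well [([0.605, -0.258, 0.012], 0.71), ([0.581, -0.505, 0.001], 0.38)]
turn deg [-0.1  0.3  0. ] shift mm [ -12.4 -318.1  118.3] now [ 0.6122 -0.2653  0.1783] [-179.9    0.3   -3. ] w 0.0617 t 9.48 F [-0.  -0.  -3.6]
```

```bash
python3 -m pendant '[{"x":-0.001,"y":-0.016,"z":0,"rx":0,"ry":0,"rz":0,"grip":1},{"x":-0.001,"y":-0.03,"z":0,"rx":0,"ry":0,"rz":0,"grip":1},{"x":-0.001,"y":-0.03,"z":0,"rx":0,"ry":0,"rz":0,"grip":1},{"x":-0.001,"y":-0.03,"z":0,"rx":0,"ry":0,"rz":0,"grip":1},{"x":-0.001,"y":-0.03,"z":0,"rx":0,"ry":0,"rz":0,"grip":1},{"x":-0.001,"y":-0.03,"z":0,"rx":0,"ry":0,"rz":0,"grip":1},{"x":-0.001,"y":-0.03,"z":0,"rx":0,"ry":0,"rz":0,"grip":1},{"x":-0.001,"y":-0.03,"z":0,"rx":0,"ry":0,"rz":0,"grip":1},{"x":-0.001,"y":-0.03,"z":0,"rx":0,"ry":0,"rz":0,"grip":1},{"x":-0.001,"y":-0.03,"z":0,"rx":0,"ry":0,"rz":0,"grip":1},{"x":-0.001,"y":-0.02,"z":0,"rx":0,"ry":0,"rz":0,"grip":1},{"x":-0.001,"y":-0.01,"z":0,"rx":0,"ry":0,"rz":0,"grip":1},{"x":0,"y":0,"z":0.02,"rx":0,"ry":0,"rz":0,"grip":1},{"x":0,"y":0,"z":0.03,"rx":0,"ry":0,"rz":0,"grip":1},{"x":0,"y":0,"z":0.02,"rx":0,"ry":0,"rz":0,"grip":1},{"x":0,"y":0,"z":0,"rx":0,"ry":0,"rz":0,"grip":1},{"x":0,"y":0,"z":0,"rx":0,"ry":0,"rz":0,"grip":1}]' 25; python3 -c "
from h import *
goto(.617,.051,.046,-3)
snap('scene','s5.png');snap('top','t5.png')
a=cv2.imread('pics/s5.png')[150:350,230:430];cv2.imwrite('pics/s5c.png',cv2.resize(a,None,fx=3,fy=3,interpolation=3))
"
```

```text
t: 10.9
position: [0.6171, 0.0497, 0.1097]
eef_rot: [3.14, 0.003, -0.053]
ft_force: [0.4, 0.4, -2.8]
gripper_width: 0.0617
turn deg [ 0.1  0.2 -0. ] shift mm [-0.1 -1.3 63.7] now [0.6171 0.0497 0.1097] [179.9   0.2  -3. ] w 0.0617 t 10.9 F [ 0.4  0.4 -2.8]
```

View pics/s5c.png

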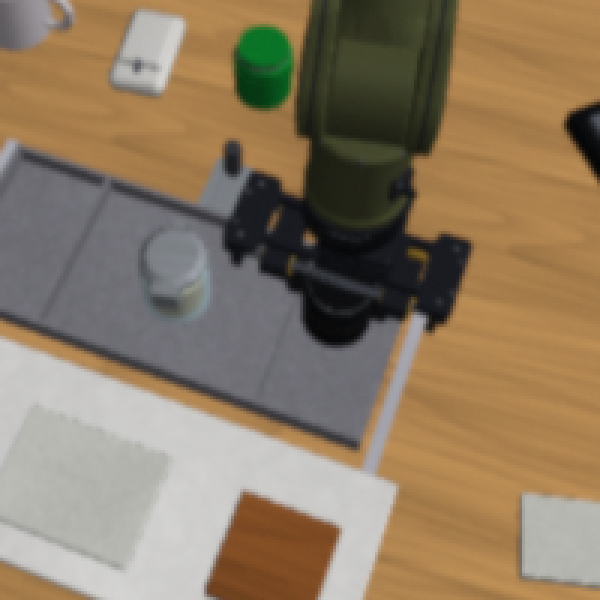

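The lens hangs upright over the left well, so I'm lowering the remaining 60 mm.

```bash
python3 -m pendant '[{"x":0,"y":0,"z":0.02,"rx":0,"ry":0,"rz":0,"grip":1},{"x":0,"y":0,"z":0.02,"rx":0,"ry":0,"rz":0,"grip":1},{"x":0,"y":0,"z":0.01,"rx":0,"ry":0,"rz":0,"grip":1},{"x":0,"y":0,"z":0.005,"rx":0,"ry":0,"rz":0,"grip":1},{"x":0,"y":0,"z":0.004,"rx":0,"ry":0,"rz":0,"grip":1},{"x":0,"y":0,"z":0,"rx":0,"ry":0,"rz":0,"grip":1}]' 25; python3 -c "
from h import *
goto(.617,.051,.046,-3)
"
```

```text
t: 11.5
position: [0.6191, 0.0502, 0.0527]
eef_rot: [-3.141, -0.002, -0.052]
ft_force: [0.7, 0.4, -3.4]
gripper_width: 0.0613
turn deg [-0.  -0.1  0. ] shift mm [-2.2 -0.7  6.7] now [0.6191 0.0502 0.0527] [-1.8e+02 -1.0e-01 -3.0e+00] w 0.0613 t 11.5 F [ 0.7  0.4 -3.4]
```

```bash
python3 -m pendant '[{"x":0,"y":0,"z":0.002,"rx":0,"ry":0,"rz":0,"grip":1},{"x":0,"y":0,"z":0.002,"rx":0,"ry":0,"rz":0,"grip":1},{"x":0,"y":0,"z":0.0,"rx":0,"ry":0,"rz":0,"grip":1},{"x":0,"y":0,"z":0.0,"rx":0,"ry":0,"rz":0,"grip":1}]' 25; python3 -c "
from h import *
goto(.617,.051,.046,-3)
"
```

```text
t: 11.83
position: [0.6216, 0.0502, 0.0521]
eef_rot: [-3.141, -0.008, -0.053]
ft_force: [-2.9, -0.6, 17.5]
gripper_width: 0.0617
turn deg [-0.  -0.4 -0. ] shift mm [-4.6 -0.6  6.1] now [0.6216 0.0502 0.0521] [-180.    -0.4   -3. ] w 0.0617 t 11.83 F [-2.9 -0.6 17.5]
```

```bash
python3 -m pendant '[{"x":0,"y":0,"z":-0.002,"rx":0,"ry":0,"rz":0,"grip":1},{"x":0,"y":0,"z":0,"rx":0,"ry":0,"rz":0,"grip":-1},{"x":0,"y":0,"z":0,"rx":0,"ry":0,"rz":0,"grip":-1},{"x":0,"y":0,"z":0,"rx":0,"ry":0,"rz":0,"grip":-1},{"x":0,"y":0,"z":0,"rx":0,"ry":0,"rz":0,"grip":-1},{"x":0,"y":0,"z":-0.03,"rx":0,"ry":0,"rz":0,"grip":-1},{"x":0,"y":0,"z":-0.03,"rx":0,"ry":0,"rz":0,"grip":-1},{"x":0,"y":0,"z":-0.03,"rx":0,"ry":0,"rz":0,"grip":-1},{"x":0,"y":0,"z":-0.02,"rx":0,"ry":0,"rz":0,"grip":-1}]' ; python3 -c "
from h import *
for c in ('top','scene'):
    p,d=snap(c,c[0]+'6.png'); P=cloud(c,d); print('jar',top(P,.622,-.105,.06,.088,.105))
goto(.622,-.105,.15,5)
"
```

```text
t: 12.58
position: [0.6192, 0.0503, 0.1621]
eef_rot: [-3.141, -0.003, -0.052]
ft_force: [0.2, 0.5, 0.5]
gripper_width: 0.0883
jar (404, array([ 0.6171, -0.1061,  0.0963]), array([ 0.6197, -0.1045]), array([0.0679, 0.0622]), 48.1, np.float64(0.096))
jar (420, array([ 0.6252, -0.1032,  0.0954]), array([ 0.6243, -0.1033]), array([0.0668, 0.0641]), 52.2, np.float64(0.096))
turn deg [-0.  -0.4 -8. ] shift mm [-12.4 154.9  13.3] now [0.6209 0.0504 0.1633] [-179.9   -0.4   -3. ] w 0.088 t 12.68 F [ 0.7  0.6 -0.6]
```

View pics/t6.png

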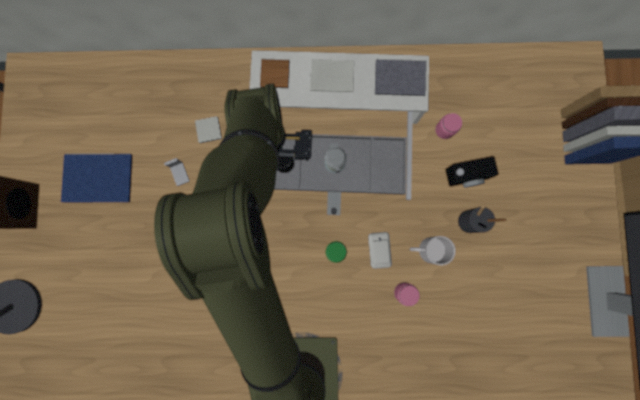

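View pics/s6.png

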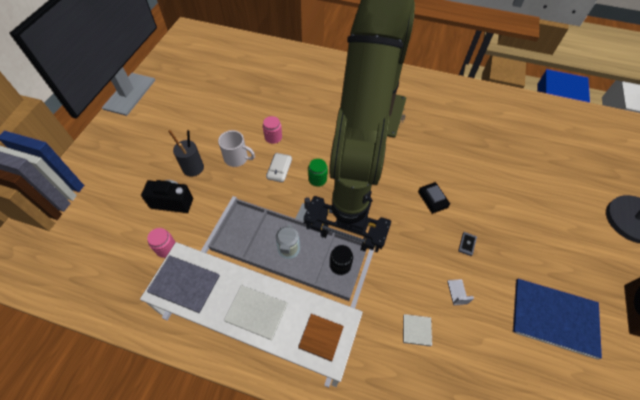

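The lens stands upright in the left well (scene ~341,260). I'm fetching the jar from the middle.

```bash
python3 -m pendant '[{"x":0,"y":0,"z":0,"rx":0,"ry":0,"rz":-5.5,"grip":-1},{"x":0,"y":0,"z":0,"rx":0,"ry":0,"rz":-5.5,"grip":-1},{"x":-0.004,"y":0.03,"z":0,"rx":0,"ry":0,"rz":0,"grip":-1},{"x":-0.004,"y":0.032,"z":0,"rx":0,"ry":0,"rz":0,"grip":-1},{"x":-0.004,"y":0.032,"z":0,"rx":0,"ry":0,"rz":0,"grip":-1},{"x":-0.004,"y":0.032,"z":0,"rx":0,"ry":0,"rz":0,"grip":-1},{"x":-0.004,"y":0.028,"z":0,"rx":0,"ry":0,"rz":0,"grip":-1},{"x":0,"y":0,"z":0.025,"rx":0,"ry":0,"rz":0,"grip":-1},{"x":0,"y":0,"z":0.02,"rx":0,"ry":0,"rz":0,"grip":-1},{"x":0,"y":0,"z":0,"rx":0,"ry":0,"rz":0,"grip":-1}]' ; python3 -c "
from h import *
goto(.622,-.105,.052,8)
"
```

```text
t: 13.52
position: [0.6162, -0.1052, 0.1099]
eef_rot: [-3.139, 0.009, 0.139]
ft_force: [-1.3, 0.4, -0.7]
gripper_width: 0.0883
turn deg [-0.1  0.5 -0. ] shift mm [ 5.8  0.6 57.9] now [ 0.6162 -0.1052  0.1099] [-179.9    0.5    8. ] w 0.0883 t 13.52 F [-1.3  0.4 -0.7]
```

```bash
python3 -m pendant '[{"x":0.003,"y":0.0,"z":0.02,"rx":0,"ry":0,"rz":0,"grip":-1},{"x":0,"y":0,"z":0.02,"rx":0,"ry":0,"rz":0,"grip":-1},{"x":0,"y":0,"z":0.018,"rx":0,"ry":0,"rz":0,"grip":-1},{"x":0,"y":0,"z":0,"rx":0,"ry":0,"rz":0,"grip":1},{"x":0,"y":0,"z":0,"rx":0,"ry":0,"rz":0,"grip":1},{"x":0,"y":0,"z":0,"rx":0,"ry":0,"rz":0,"grip":1},{"x":0,"y":0,"z":0,"rx":0,"ry":0,"rz":0,"grip":1},{"x":0,"y":0,"z":0,"rx":0,"ry":0,"rz":0,"grip":1},{"x":0,"y":0,"z":0,"rx":0,"ry":0,"rz":0,"grip":1},{"x":0,"y":0,"z":-0.01,"rx":0,"ry":0,"rz":0,"grip":1},{"x":0,"y":0,"z":-0.02,"rx":0,"ry":0,"rz":0,"grip":1},{"x":0,"y":0,"z":-0.02,"rx":0,"ry":0,"rz":0,"grip":1},{"x":0,"y":0,"z":-0.01,"rx":0,"ry":0,"rz":0,"grip":1},{"x":0,"y":0,"z":0,"rx":0,"ry":0,"rz":0,"grip":1}]' 25; python3 -c "
from h import *
goto(.605,-.2635,.052,8)
for c in ('top','scene'):
    p,d=snap(c,c[0]+'7.png'); P=cloud(c,d)
    for x0 in (.57,.6,.64):
        m=(abs(P[...,0]-x0)<.012)&(P[...,1]<-.15)&(P[...,1]>-.36)
        q=P[m]; w_=q[(q[:,2]>.028)&(q[:,2]<.045)]
        print(c,x0,np.unique(np.round(w_[:,1],3)).tolist())
"
```

```text
t: 14.68
position: [0.6245, -0.1052, 0.1195]
eef_rot: [3.14, -0.005, 0.139]
ft_force: [-0.0, 1.5, -4.0]
gripper_width: 0.0632
turn deg [ 0.1 -0.3 -0. ] shift mm [-41.4 154.1  67.5] now [ 0.6245 -0.1052  0.1195] [179.9  -0.3   8. ] w 0.0632 t 14.68 F [-0.   1.5 -4. ]
top 0.57 [-0.314, -0.313, -0.312, -0.311, -0.31, -0.213, -0.212, -0.21, -0.209]
top 0.6 [-0.315, -0.314, -0.312, -0.311, -0.217, -0.216, -0.213]
top 0.64 [-0.319, -0.318, -0.316, -0.315, -0.314, -0.313, -0.217, -0.214, -0.213]
scene 0.57 [-0.315, -0.314, -0.312, -0.311, -0.31, -0.309, -0.308]
scene 0.6 [-0.316, -0.314, -0.313, -0.312, -0.311, -0.31, -0.309, -0.215, -0.213, -0.212, -0.211, -0.21, -0.209]
scene 0.64 [-0.317, -0.316, -0.315, -0.314, -0.313, -0.312, -0.218, -0.217, -0.216, -0.215, -0.214, -0.213, -0.212, -0.211]
```

```bash
python3 -m pendant '[{"x":-0.004,"y":0.014,"z":0,"rx":0,"ry":0,"rz":0,"grip":1},{"x":-0.007,"y":0.025,"z":0,"rx":0,"ry":0,"rz":0,"grip":1},{"x":-0.007,"y":0.025,"z":0,"rx":0,"ry":0,"rz":0,"grip":1},{"x":-0.007,"y":0.025,"z":0,"rx":0,"ry":0,"rz":0,"grip":1},{"x":-0.007,"y":0.025,"z":0,"rx":0,"ry":0,"rz":0,"grip":1},{"x":-0.005,"y":0.025,"z":0,"rx":0,"ry":0,"rz":0,"grip":1},{"x":-0.003,"y":0.014,"z":0,"rx":0,"ry":0,"rz":0,"grip":1},{"x":0,"y":0,"z":0,"rx":0,"ry":0,"rz":0,"grip":1},{"x":0,"y":0,"z":0.015,"rx":0,"ry":0,"rz":0,"grip":1},{"x":0,"y":0,"z":0.02,"rx":0,"ry":0,"rz":0,"grip":1},{"x":0,"y":0,"z":0.01,"rx":0,"ry":0,"rz":0,"grip":1},{"x":0,"y":0,"z":0.005,"rx":0,"ry":0,"rz":0,"grip":1},{"x":0,"y":0,"z":0.005,"rx":0,"ry":0,"rz":0,"grip":1},{"x":0,"y":0,"z":0.002,"rx":0,"ry":0,"rz":0,"grip":1},{"x":0,"y":0,"z":0,"rx":0,"ry":0,"rz":0,"grip":1}]' 25; python3 -c "
from h import *
goto(.605,-.2635,.052,8)
"
```

```text
t: 16.03
position: [0.6048, -0.2615, 0.0597]
eef_rot: [3.142, -0.0, 0.14]
ft_force: [-0.1, 0.4, -3.4]
gripper_width: 0.0631
turn deg [ 0. -0.  0.] shift mm [-0.1  2.   7.7] now [ 0.6048 -0.2615  0.0597] [180.  -0.   8.] w 0.0631 t 16.03 F [-0.1  0.4 -3.4]
```

```bash
python3 -m pendant '[{"x":0,"y":0.001,"z":0.002,"rx":0,"ry":0,"rz":0,"grip":1},{"x":0,"y":0,"z":0.002,"rx":0,"ry":0,"rz":0,"grip":1},{"x":0,"y":0,"z":0,"rx":0,"ry":0,"rz":0,"grip":1},{"x":0,"y":0,"z":0,"rx":0,"ry":0,"rz":0,"grip":1}]' 25; python3 -c "
from h import *
goto(.605,-.2635,.052,8)
"
```

```text
t: 16.37
position: [0.606, -0.2629, 0.058]
eef_rot: [3.14, -0.003, 0.14]
ft_force: [-1.6, 1.6, 6.7]
gripper_width: 0.0634
turn deg [ 0.1 -0.2  0. ] shift mm [-1.1  0.5  6. ] now [ 0.606  -0.2629  0.058 ] [179.9  -0.2   8. ] w 0.0634 t 16.37 F [-1.6  1.6  6.7]
```

```bash
python3 -m pendant '[{"x":0,"y":0,"z":0,"rx":0,"ry":0,"rz":0,"grip":-1},{"x":0,"y":0,"z":0,"rx":0,"ry":0,"rz":0,"grip":-1},{"x":0,"y":0,"z":0,"rx":0,"ry":0,"rz":0,"grip":-1},{"x":0,"y":0,"z":0,"rx":0,"ry":0,"rz":0,"grip":-1},{"x":0,"y":0,"z":-0.03,"rx":0,"ry":0,"rz":0,"grip":-1},{"x":0,"y":0,"z":-0.03,"rx":0,"ry":0,"rz":0,"grip":-1},{"x":0,"y":0,"z":-0.03,"rx":0,"ry":0,"rz":0,"grip":-1},{"x":0,"y":0,"z":-0.03,"rx":0,"ry":0,"rz":0,"grip":-1},{"x":0,"y":0,"z":-0.03,"rx":0,"ry":0,"rz":0,"grip":-1}]' ; python3 -c "
from h import *
for c in ('top','scene'):
    p,d=snap(c,c[0]+'8.png'); P=cloud(c,d)
    print('plate',top(P,.441,.38,.06,.008,.03))
    print('brk',top(P,.598,.373,.065,.005,.06))
    print('brkarm',top(P,.598,.373,.065,.025,.06))
    print('brkfoot',top(P,.598,.373,.065,.005,.012))
    print('jar',top(P,.605,-.263,.05,.088,.11)); print('lens',top(P,.617,.05,.05,.078,.11))
    for n in ('hood','filter_ring','bracket','plate'): print(n,[(np.round(x['at'],3).tolist(),round(x['confidence'],2)) for x in nets.tip_of(c,n)[:3]])
goto(.622,.382,.17,20)
"
```

```text
t: 17.12
position: [0.6046, -0.2627, 0.2071]
eef_rot: [3.142, 0.0, 0.14]
ft_force: [-0.2, -0.6, -0.3]
gripper_width: 0.0877
plate (287, array([0.4391, 0.3807, 0.0124]), array([0.4391, 0.3814]), array([0.0409, 0.0656]), 84.9, np.float64(0.012))
brk (342, array([0.5982, 0.3734, 0.016 ]), array([0.5988, 0.3745]), array([0.1143, 0.1013]), 42.2, np.float64(0.009))
brkarm (71, array([0.6205, 0.3813, 0.0421]), array([0.6211, 0.382 ]), array([0.0094, 0.0407]), 22.7, np.float64(0.045))
brkfoot (236, array([0.5897, 0.3708, 0.0081]), array([0.5988, 0.3745]), array([0.1143, 0.1013]), 42.2, np.float64(0.008))
jar (294, array([ 0.5903, -0.267 ,  0.0964]), array([ 0.5971, -0.2638]), array([0.0621, 0.0581]), 61.7, np.float64(0.097))
lens (290, array([0.6177, 0.0468, 0.0867]), array([0.6178, 0.0453]), array([0.0538, 0.0522]), 89.9, np.float64(0.087))
hood [([0.582, -0.504, 0.006], 0.71), ([0.321, 0.266, 0.002], 0.36)]
filter_ring []
bracket [([0.594, 0.374, -0.003], 0.8)]
plate [([0.444, 0.382, -0.001], 0.75), ([0.613, -0.102, 0.011], 0.53)]
plate (289, array([0.4438, 0.3821, 0.0121]), array([0.4422,
[... 225 characters left out ...]
rray([0.625 , 0.3846]), array([0.0086, 0.0407]), 23.3, np.float64(0.045))
brkfoot (268, array([0.5919, 0.3701, 0.0078]), array([0.5975, 0.374 ]), array([0.1173, 0.0413]), 21.7, np.float64(0.008))
jar (390, array([ 0.6077, -0.262 ,  0.0954]), array([ 0.6065, -0.2616]), array([0.0727, 0.0601]), 40.3, np.float64(0.095))
lens (331, array([0.6247, 0.0494, 0.0863]), array([0.6229, 0.0483]), array([0.0553, 0.0525]), 17.6, np.float64(0.087))
hood []
filter_ring []
bracket [([0.592, 0.376, 0.001], 0.61)]
plate [([0.437, 0.386, -0.002], 0.8)]
turn deg [ -0.1   0.1 -12. ] shift mm [ 237.2 -599.4   34.4] now [ 0.6041 -0.2624  0.2044] [-1.799e+02  1.000e-01  8.000e+00] w 0.0883 t 17.62 F [-1.  -0.1  0.1]
```

View pics/s8.png

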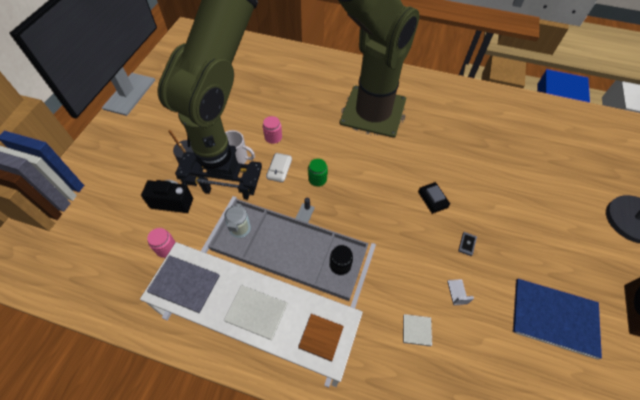

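```bash
python3 -c "
from h import *
print(np.round(r.observe()['q'],2))
goto(.617,.3805,.17,21)
"
```

```text
[ 0.4   0.77 -0.11  1.49  0.1   0.89 -1.17]
turn deg [ -0.1   0.1 -13. ] shift mm [ 242.4 -595.6   34.4] now [ 0.6041 -0.2624  0.2044] [-1.799e+02  1.000e-01  8.000e+00] w 0.0883 t 17.62 F [-1.  -0.1  0.1]
```

```bash
python3 -m pendant '[{"x":0,"y":0,"z":0,"rx":0,"ry":0,"rz":-6.5,"grip":-1},{"x":0,"y":0,"z":0,"rx":0,"ry":0,"rz":-6.5,"grip":-1},{"x":0.0142,"y":-0.035,"z":0,"rx":0,"ry":0,"rz":0,"grip":-1},{"x":0.0142,"y":-0.035,"z":0,"rx":0,"ry":0,"rz":0,"grip":-1},{"x":0.0142,"y":-0.035,"z":0,"rx":0,"ry":0,"rz":0,"grip":-1},{"x":0.0142,"y":-0.035,"z":0,"rx":0,"ry":0,"rz":0,"grip":-1},{"x":0.0142,"y":-0.035,"z":0,"rx":0,"ry":0,"rz":0,"grip":-1},{"x":0.0142,"y":-0.035,"z":0,"rx":0,"ry":0,"rz":0,"grip":-1},{"x":0.0142,"y":-0.035,"z":0,"rx":0,"ry":0,"rz":0,"grip":-1},{"x":0.0142,"y":-0.035,"z":0,"rx":0,"ry":0,"rz":0,"grip":-1},{"x":0.0142,"y":-0.035,"z":0,"rx":0,"ry":0,"rz":0,"grip":-1},{"x":0.0142,"y":-0.035,"z":0,"rx":0,"ry":0,"rz":0,"grip":-1},{"x":0.0142,"y":-0.035,"z":0,"rx":0,"ry":0,"rz":0,"grip":-1},{"x":0.0142,"y":-0.035,"z":0,"rx":0,"ry":0,"rz":0,"grip":-1},{"x":0.0142,"y":-0.035,"z":0,"rx":0,"ry":0,"rz":0,"grip":-1},{"x":0.0142,"y":-0.035,"z":0,"rx":0,"ry":0,"rz":0,"grip":-1},{"x":0.0142,"y":-0.035,"z":0,"rx":0,"ry":0,"rz":0,"grip":-1},{"x":0.0142,"y":-0.035,"z":0,"rx":0,"ry":0,"rz":0,"grip":-1},{"x":0.0142,"y":-0.035,"z":0,"rx":0,"ry":0,"rz":0,"grip":-1},{"x":0,"y":0,"z":0,"rx":0,"ry":0,"rz":0,"grip":-1}]' ; python3 -c "
from h import *
goto(.617,.3805,.007,21)
for c in ('top','scene'):
    p,d=snap(c,c[0]+'9.png'); P=cloud(c,d)
    print('brk',top(P,.598,.373,.065,.025,.05))
    cv2.imwrite('pics/%s9c.png'%c[0],cv2.resize(p[(90 if c[0]=='t' else 200):,:,::-1][:150,(100 if c[0]=='t' else 370):][:,:180],None,fx=3,fy=3,interpolation=3))
"
```

```text
t: 19.28
position: [0.6125, 0.391, 0.2044]
eef_rot: [-3.132, -0.0, 0.378]
ft_force: [-1.5, 1.9, 0.3]
gripper_width: 0.0877
turn deg [-0.5 -0.   0.7] shift mm [  0.4  11.5 197.4] now [0.6125 0.391  0.2044] [-179.5   -0.    21.7] w 0.0877 t 19.28 F [-1.5  1.9  0.3]
brk (64, array([0.6205, 0.3809, 0.0414]), array([0.6215, 0.3824]), array([0.0093, 0.0393]), 20.9, np.float64(0.045))
brk (88, array([0.6268, 0.3828, 0.0411]), array([0.6245, 0.3844]), array([0.0086, 0.0403]), 21.7, np.float64(0.045))
```

View pics/s9c.png

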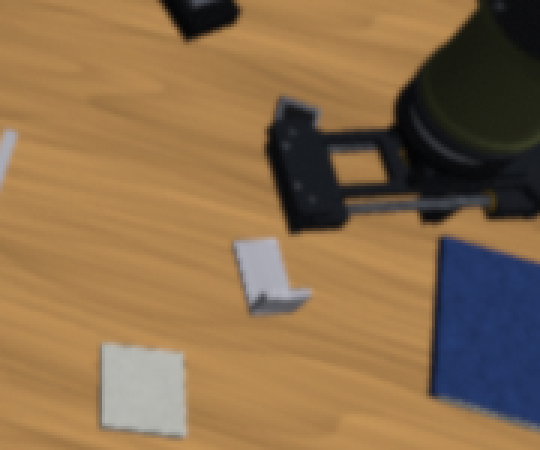

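```bash
python3 -m pendant '[{"x":0,"y":0,"z":0.035,"rx":0,"ry":0,"rz":0,"grip":-1},{"x":0,"y":0,"z":0.035,"rx":0,"ry":0,"rz":0,"grip":-1},{"x":0,"y":0,"z":0.03,"rx":0,"ry":0,"rz":0,"grip":-1},{"x":0,"y":0,"z":0,"rx":0,"ry":0,"rz":0,"grip":-1},{"x":0,"y":0,"z":0,"rx":0,"ry":0,"rz":0,"grip":-1}]' ; python3 -c "
from h import *
goto(.617,.3805,.007,21)
"
```

```text
t: 19.8
position: [0.6163, 0.3766, 0.1042]
eef_rot: [3.139, 0.004, 0.365]
ft_force: [-0.2, 0.3, 1.6]
gripper_width: 0.0882
turn deg [ 0.1  0.2 -0.1] shift mm [ 2.  -3.4 97.2] now [0.6163 0.3766 0.1042] [179.9   0.2  20.9] w 0.0882 t 19.8 F [-0.2  0.3  1.6]
```

```bash
python3 -m pendant '[{"x":0.001,"y":-0.003,"z":0.03,"rx":0,"ry":0,"rz":0,"grip":-1},{"x":0,"y":0,"z":0.03,"rx":0,"ry":0,"rz":0,"grip":-1},{"x":0,"y":0,"z":0.02,"rx":0,"ry":0,"rz":0,"grip":-1},{"x":0,"y":0,"z":0.012,"rx":0,"ry":0,"rz":0,"grip":-1},{"x":0,"y":0,"z":0.004,"rx":0,"ry":0,"rz":0,"grip":-1},{"x":0,"y":0,"z":0,"rx":0,"ry":0,"rz":0,"grip":1},{"x":0,"y":0,"z":0,"rx":0,"ry":0,"rz":0,"grip":1},{"x":0,"y":0,"z":0,"rx":0,"ry":0,"rz":0,"grip":1},{"x":0,"y":0,"z":0,"rx":0,"ry":0,"rz":0,"grip":1},{"x":0,"y":0,"z":0,"rx":0,"ry":0,"rz":0,"grip":1},{"x":0,"y":0,"z":0,"rx":0,"ry":0,"rz":0,"grip":1},{"x":0,"y":0,"z":0,"rx":0,"ry":0,"rz":0,"grip":1}]' 30; python3 -c "
from h import *
goto(.617,.3805,.007,21)
"
```

```text
t: 20.8
position: [0.6167, 0.3826, 0.0101]
eef_rot: [3.142, -0.0, 0.367]
ft_force: [-0.6, -0.9, 0.0]
gripper_width: 0.0436
turn deg [ 0. -0.  0.] shift mm [-0.5  2.   3.1] now [0.6167 0.3826 0.0101] [180.  -0.  21.] w 0.0436 t 20.8 F [-0.6 -0.9  0. ]
```

```bash
python3 -m pendant '[{"x":0,"y":0,"z":0,"rx":0,"ry":0,"rz":0,"grip":1},{"x":0,"y":0,"z":0,"rx":0,"ry":0,"rz":0,"grip":1},{"x":0,"y":0,"z":0,"rx":0,"ry":0,"rz":0,"grip":1},{"x":0,"y":0,"z":-0.015,"rx":0,"ry":0,"rz":0,"grip":1},{"x":0,"y":0,"z":-0.025,"rx":0,"ry":0,"rz":0,"grip":1},{"x":0,"y":0,"z":-0.03,"rx":0,"ry":0,"rz":0,"grip":1},{"x":0,"y":0,"z":-0.03,"rx":0,"ry":0,"rz":0,"grip":1},{"x":0,"y":0,"z":0,"rx":0,"ry":0,"rz":0,"grip":1}]' 30; python3 -c "
from h import *
goto(.617,.3805,.007,21)
for c in ('top','scene'):
    p,d=snap(c,c[0]+'10.png'); P=cloud(c,d)
    cv2.imwrite('pics/%s10c.png'%c[0],cv2.resize(p[(90 if c[0]=='t' else 200):,:,::-1][:150,(100 if c[0]=='t' else 370):][:,:180],None,fx=3,fy=3,interpolation=3))
"
```

```text
t: 21.47
position: [0.6205, 0.3848, 0.1176]
eef_rot: [-3.139, -0.012, 0.366]
ft_force: [1.4, 0.4, -0.8]
gripper_width: 0.0391
turn deg [-0.2 -0.7 -0. ] shift mm [ -4.8   2.8 110.6] now [0.6205 0.3848 0.1176] [-179.8   -0.7   21. ] w 0.0391 t 21.47 F [ 1.4  0.4 -0.8]
```

View pics/s10c.png

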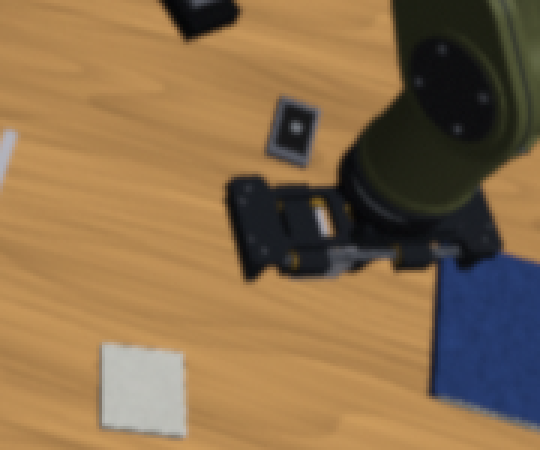

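```bash
python3 -m pendant '[{"x":0,"y":0,"z":-0.01,"rx":0,"ry":0,"rz":-6.6,"grip":1},{"x":0,"y":0,"z":-0.01,"rx":0,"ry":0,"rz":-6.6,"grip":1},{"x":0,"y":0,"z":-0.01,"rx":0,"ry":0,"rz":-6.6,"grip":1},{"x":0,"y":0,"z":-0.01,"rx":0,"ry":0,"rz":-6.6,"grip":1},{"x":0,"y":0,"z":-0.01,"rx":0,"ry":0,"rz":-6.6,"grip":1},{"x":0,"y":0,"z":-0.01,"rx":0,"ry":0,"rz":-6.6,"grip":1},{"x":0,"y":0,"z":-0.01,"rx":0,"ry":0,"rz":-6.6,"grip":1},{"x":0,"y":0,"z":-0.01,"rx":0,"ry":0,"rz":-6.6,"grip":1},{"x":0,"y":0,"z":0,"rx":0,"ry":0,"rz":-6.6,"grip":1},{"x":0,"y":0,"z":0,"rx":0,"ry":0,"rz":-6.6,"grip":1},{"x":0,"y":0,"z":0,"rx":0,"ry":0,"rz":0,"grip":1}]' 30; python3 -c "
from h import *
goto(.605,-.045,.1,87)
"
```

```text
t: 22.48
position: [0.6157, 0.3815, 0.1879]
eef_rot: [-3.139, 0.002, 1.522]
ft_force: [-0.2, 0.7, -0.4]
gripper_width: 0.0392
turn deg [-0.2  0.1  0.2] shift mm [-426.5   11.7   87.9] now [0.6157 0.3815 0.1879] [-1.798e+02  1.000e-01  8.720e+01] w 0.0392 t 22.48 F [-0.2  0.7 -0.4]
```

```bash
python3 -m pendant '[{"x":-0.016,"y":0.001,"z":0,"rx":0,"ry":0,"rz":0,"grip":1},{"x":-0.03,"y":0.001,"z":0,"rx":0,"ry":0,"rz":0,"grip":1},{"x":-0.035,"y":0.001,"z":0,"rx":0,"ry":0,"rz":0,"grip":1},{"x":-0.035,"y":0.001,"z":0,"rx":0,"ry":0,"rz":0,"grip":1},{"x":-0.035,"y":0.001,"z":0,"rx":0,"ry":0,"rz":0,"grip":1},{"x":-0.035,"y":0.001,"z":0,"rx":0,"ry":0,"rz":0,"grip":1},{"x":-0.035,"y":0.001,"z":0,"rx":0,"ry":0,"rz":0,"grip":1},{"x":-0.035,"y":0.001,"z":0,"rx":0,"ry":0,"rz":0,"grip":1},{"x":-0.035,"y":0.001,"z":0,"rx":0,"ry":0,"rz":0,"grip":1},{"x":-0.035,"y":0.001,"z":0,"rx":0,"ry":0,"rz":0,"grip":1},{"x":-0.035,"y":0.001,"z":0,"rx":0,"ry":0,"rz":0,"grip":1},{"x":-0.03,"y":0.001,"z":0,"rx":0,"ry":0,"rz":0,"grip":1},{"x":-0.02,"y":0,"z":0,"rx":0,"ry":0,"rz":0,"grip":1},{"x":-0.015,"y":0,"z":0,"rx":0,"ry":0,"rz":0,"grip":1},{"x":0,"y":0,"z":0,"rx":0,"ry":0,"rz":0,"grip":1},{"x":0,"y":0,"z":0.03,"rx":0,"ry":0,"rz":0,"grip":1},{"x":0,"y":0,"z":0.03,"rx":0,"ry":0,"rz":0,"grip":1},{"x":0,"y":0,"z":0,"rx":0,"ry":0,"rz":0,"grip":1}]' 30; python3 -c "
from h import *
goto(.605,-.045,.023,87)
for c in ('top','scene'):
    p,d=snap(c,c[0]+'11.png'); P=cloud(c,d)
    cv2.imwrite('pics/%s11c.png'%c[0],cv2.resize(p[(90 if c[0]=='t' else 170):,:,::-1][:150,(100 if c[0]=='t' else 210):][:,:200],None,fx=3,fy=3,interpolation=3))
"
```

```text
t: 23.98
position: [0.6021, -0.0424, 0.1244]
eef_rot: [-3.131, 0.0, 1.519]
ft_force: [-0.9, -0.7, -1.0]
gripper_width: 0.0396
turn deg [-0.6  0.   0. ] shift mm [ -2.4   3.  101.4] now [ 0.6021 -0.0424  0.1244] [-179.4    0.    87. ] w 0.0396 t 23.98 F [-0.9 -0.7 -1. ]
```

View pics/s11c.png

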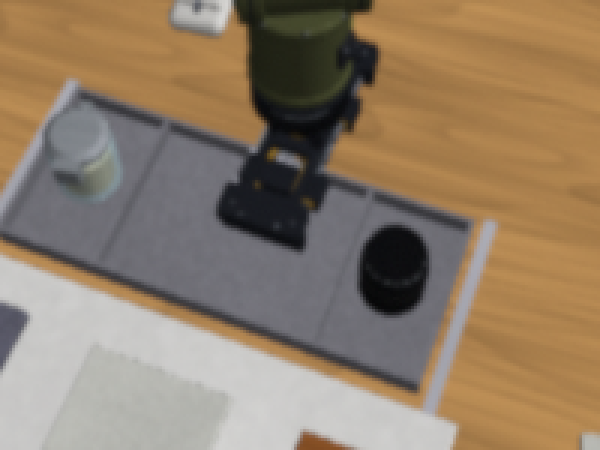

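```bash
python3 -m pendant '[{"x":-0.003,"y":0.002,"z":0.03,"rx":0,"ry":0,"rz":0,"grip":1},{"x":0,"y":0,"z":0.03,"rx":0,"ry":0,"rz":0,"grip":1},{"x":0,"y":0,"z":0.02,"rx":0,"ry":0,"rz":0,"grip":1},{"x":0,"y":0,"z":0.01,"rx":0,"ry":0,"rz":0,"grip":1},{"x":0,"y":0,"z":0.006,"rx":0,"ry":0,"rz":0,"grip":1},{"x":0,"y":0,"z":0,"rx":0,"ry":0,"rz":0,"grip":1}]' 30; python3 -c "
from h import *
goto(.605,-.045,.023,87)
"
```

```text
t: 24.58
position: [0.6088, -0.0461, 0.0341]
eef_rot: [3.141, -0.0, 1.519]
ft_force: [0.5, 0.4, -2.2]
gripper_width: 0.0392
turn deg [ 0. -0.  0.] shift mm [ 0.9 -3.8 11.1] now [ 0.6088 -0.0461  0.0341] [180.  -0.  87.] w 0.0392 t 24.58 F [ 0.5  0.4 -2.2]
```

```bash
python3 -m pendant '[{"x":0,"y":0,"z":0.005,"rx":0,"ry":0,"rz":0,"grip":1},{"x":0,"y":0,"z":0.003,"rx":0,"ry":0,"rz":0,"grip":1},{"x":0,"y":0,"z":0.001,"rx":0,"ry":0,"rz":0,"grip":1},{"x":0,"y":0,"z":0,"rx":0,"ry":0,"rz":0,"grip":1}]' 30; python3 -c "
from h import *
goto(.605,-.045,.023,87)
"
```

```text
t: 24.92
position: [0.6085, -0.0467, 0.0252]
eef_rot: [3.141, 0.0, 1.519]
ft_force: [0.3, -0.2, -1.3]
gripper_width: 0.0398
turn deg [0. 0. 0.] shift mm [ 1.5 -3.6  2.2] now [ 0.6085 -0.0467  0.0252] [180.   0.  87.] w 0.0398 t 24.92 F [ 0.3 -0.2 -1.3]
```

```bash
python3 -m pendant '[{"x":0,"y":0,"z":0.002,"rx":0,"ry":0,"rz":0,"grip":1},{"x":0,"y":0,"z":0,"rx":0,"ry":0,"rz":0,"grip":-0.5},{"x":0,"y":0,"z":0,"rx":0,"ry":0,"rz":0,"grip":-0.5},{"x":0,"y":0,"z":0,"rx":0,"ry":0,"rz":0,"grip":-0.5},{"x":0,"y":0,"z":0,"rx":0,"ry":0,"rz":0,"grip":-0.5},{"x":0,"y":0,"z":-0.02,"rx":0,"ry":0,"rz":0,"grip":-0.5},{"x":0,"y":0,"z":-0.03,"rx":0,"ry":0,"rz":0,"grip":-0.5},{"x":0,"y":0,"z":-0.03,"rx":0,"ry":0,"rz":0,"grip":-0.5},{"x":0,"y":0,"z":-0.03,"rx":0,"ry":0,"rz":0,"grip":-1},{"x":0,"y":0,"z":-0.03,"rx":0,"ry":0,"rz":0,"grip":-1},{"x":0,"y":0,"z":-0.03,"rx":0,"ry":0,"rz":0,"grip":-1},{"x":0,"y":0,"z":0,"rx":0,"ry":0,"rz":0,"grip":-1}]' 30; python3 -c "
from h import *
for c in ('top','scene'):
    p,d=snap(c,c[0]+'12.png'); P=cloud(c,d)
    print('plate',top(P,.441,.38,.06,.008,.03))
goto(.441,.3815,.19,174.5)
print(np.round(r.observe()['q'],2))
"
```

```text
t: 25.92
position: [0.6119, -0.0461, 0.1989]
eef_rot: [3.131, -0.001, 1.518]
ft_force: [0.2, 0.9, 0.3]
gripper_width: 0.0879
plate (288, array([0.4388, 0.3806, 0.0126]), array([0.4389, 0.3805]), array([0.0423, 0.0651]), 82.1, np.float64(0.013))
plate (288, array([0.4436, 0.3822, 0.0122]), array([0.4419, 0.383 ]), array([0.0407, 0.0666]), 83.8, np.float64(0.012))
turn deg [  0.1   0.1 -87.5] shift mm [208.2 410.2   4.1] now [ 0.6089 -0.0467  0.1941] [179.8   0.   87. ] w 0.0883 t 26.02 F [ 0.3  0.3 -1.1]
[ 0.25  0.75 -0.46  1.65  0.42  0.84 -0.43]
```

View pics/s12.png

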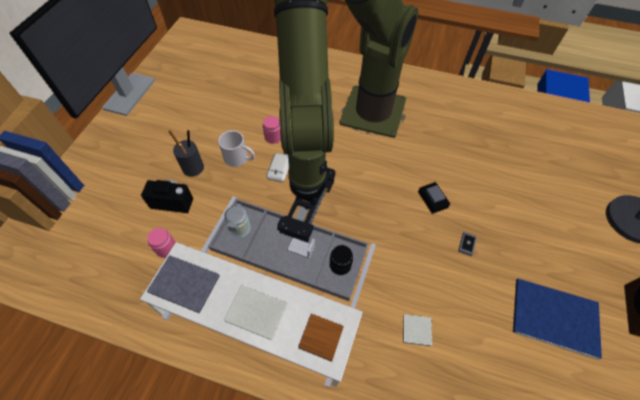

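```bash
python3 -m pendant '[{"x":0,"y":0,"z":0,"rx":0,"ry":0,"rz":-6.7,"grip":-1},{"x":0,"y":0,"z":0,"rx":0,"ry":0,"rz":-6.7,"grip":-1},{"x":0,"y":0,"z":0,"rx":0,"ry":0,"rz":-6.7,"grip":-1},{"x":0,"y":0,"z":0,"rx":0,"ry":0,"rz":-6.7,"grip":-1},{"x":0,"y":0,"z":0,"rx":0,"ry":0,"rz":-6.7,"grip":-1},{"x":0,"y":0,"z":0,"rx":0,"ry":0,"rz":-6.7,"grip":-1},{"x":0,"y":0,"z":0,"rx":0,"ry":0,"rz":-6.7,"grip":-1},{"x":0,"y":0,"z":0,"rx":0,"ry":0,"rz":-6.7,"grip":-1},{"x":0,"y":0,"z":0,"rx":0,"ry":0,"rz":-6.7,"grip":-1},{"x":0,"y":0,"z":0,"rx":0,"ry":0,"rz":-6.7,"grip":-1},{"x":0,"y":0,"z":0,"rx":0,"ry":0,"rz":-6.7,"grip":-1},{"x":0,"y":0,"z":0,"rx":0,"ry":0,"rz":-6.7,"grip":-1},{"x":0,"y":0,"z":0,"rx":0,"ry":0,"rz":-6.7,"grip":-1},{"x":0,"y":0,"z":0,"rx":0,"ry":0,"rz":0,"grip":-1}]' ; python3 -c "
from h import *
goto(.441,.3815,.19,174)
print(np.round(r.observe()['q'],2))
"
```

```text
t: 27.18
position: [0.6071, -0.0469, 0.1907]
eef_rot: [3.141, -0.003, 3.042]
ft_force: [-0.0, 0.5, 0.2]
gripper_width: 0.0878
turn deg [ 0.  -0.2  0.3] shift mm [210.  408.7   0.7] now [ 0.6071 -0.0469  0.1907] [180.   -0.2 174.3] w 0.0878 t 27.18 F [-0.   0.5  0.2]
[ 0.45  0.85 -0.86  1.64  0.74  1.01  0.82]
```

```bash
python3 -m pendant '[{"x":0.012,"y":0.024,"z":0,"rx":0,"ry":0,"rz":0,"grip":-1},{"x":0.0165,"y":0.032,"z":0,"rx":0,"ry":0,"rz":0,"grip":-1},{"x":0.0165,"y":0.032,"z":0,"rx":0,"ry":0,"rz":0,"grip":-1},{"x":0.0165,"y":0.032,"z":0,"rx":0,"ry":0,"rz":0,"grip":-1},{"x":0.0165,"y":0.032,"z":0,"rx":0,"ry":0,"rz":0,"grip":-1},{"x":0.0165,"y":0.032,"z":0,"rx":0,"ry":0,"rz":0,"grip":-1},{"x":0.0165,"y":0.032,"z":0,"rx":0,"ry":0,"rz":0,"grip":-1},{"x":0.0165,"y":0.032,"z":0,"rx":0,"ry":0,"rz":0,"grip":-1},{"x":0.0165,"y":0.032,"z":0,"rx":0,"ry":0,"rz":0,"grip":-1},{"x":0.0165,"y":0.032,"z":0,"rx":0,"ry":0,"rz":0,"grip":-1},{"x":0.0165,"y":0.032,"z":0,"rx":0,"ry":0,"rz":0,"grip":-1},{"x":0.0165,"y":0.032,"z":0,"rx":0,"ry":0,"rz":0,"grip":-1},{"x":0.0165,"y":0.032,"z":0,"rx":0,"ry":0,"rz":0,"grip":-1},{"x":0.0165,"y":0.032,"z":0.03,"rx":0,"ry":0,"rz":0,"grip":-1},{"x":0,"y":0,"z":0.03,"rx":0,"ry":0,"rz":0,"grip":-1},{"x":0,"y":0,"z":0.02,"rx":0,"ry":0,"rz":0,"grip":-1},{"x":0,"y":0,"z":0,"rx":0,"ry":0,"rz":0,"grip":-1},{"x":0,"y":0,"z":0,"rx":0,"ry":0,"rz":0,"grip":-1}]' ; python3 -c "
from h import *
goto(.441,.3815,.004,174)
print(np.round(r.observe()['q'],2))
for c in ('top','scene'):
    p,d=snap(c,c[0]+'13.png'); P=cloud(c,d)
    cv2.imwrite('pics/%s13c.png'%c[0],cv2.resize(p[(90 if c[0]=='t' else 150):,:,::-1][:180,(100 if c[0]=='t' else 370):][:,:180],None,fx=3,fy=3,interpolation=3))
"
```

```text
t: 28.68
position: [0.4287, 0.4095, 0.1147]
eef_rot: [-3.138, -0.002, 3.037]
ft_force: [-0.4, 0.7, 1.1]
gripper_width: 0.088
turn deg [-0.2 -0.1  0. ] shift mm [-15.1 -26.6 110.7] now [0.4287 0.4095 0.1147] [-1.798e+02 -1.000e-01  1.740e+02] w 0.088 t 28.68 F [-0.4  0.7  1.1]
[-0.44  0.91 -0.72  1.75  0.81  0.81 -0.1 ]
```

View pics/s13c.png

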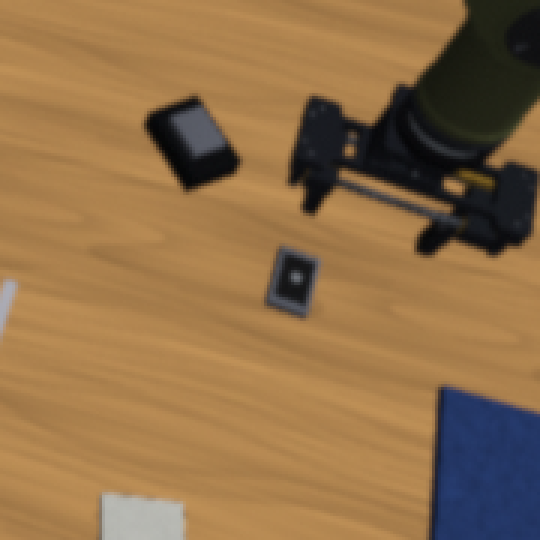

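I overshot by (15, 27) mm. Correcting that now, then lowering.

```bash
python3 -m pendant '[{"x":-0.008,"y":-0.014,"z":0,"rx":0,"ry":0,"rz":0,"grip":-1},{"x":-0.007,"y":-0.013,"z":0,"rx":0,"ry":0,"rz":0,"grip":-1},{"x":0,"y":0,"z":0.03,"rx":0,"ry":0,"rz":0,"grip":-1},{"x":0,"y":0,"z":0.03,"rx":0,"ry":0,"rz":0,"grip":-1},{"x":0,"y":0,"z":0.02,"rx":0,"ry":0,"rz":0,"grip":-1},{"x":0,"y":0,"z":0,"rx":0,"ry":0,"rz":0,"grip":-1},{"x":0,"y":0,"z":0,"rx":0,"ry":0,"rz":0,"grip":-1}]' ; python3 -c "
from h import *
for c in ('top','scene'):
    p,d=snap(c,c[0]+'14.png'); P=cloud(c,d)
    cv2.imwrite('pics/%s14c.png'%c[0],cv2.resize(p[(90 if c[0]=='t' else 150):,:,::-1][:180,(100 if c[0]=='t' else 370):][:,:180],None,fx=3,fy=3,interpolation=3))
goto(.441,.3815,.004,174)
"
```

```text
t: 29.37
position: [0.442, 0.3823, 0.0369]
eef_rot: [3.141, 0.0, 3.038]
ft_force: [-0.2, 0.7, 0.8]
gripper_width: 0.088
turn deg [0.2 0.1 0.1] shift mm [ 1.3 -2.1 34.1] now [0.4425 0.3834 0.0381] [1.798e+02 1.000e-01 1.741e+02] w 0.0881 t 29.47 F [ 0.1 -0.  -0.6]
```

View pics/s14c.png

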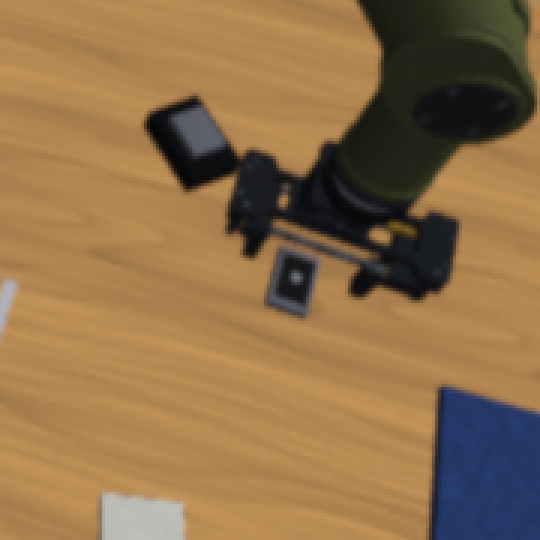

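```bash
python3 -m pendant '[{"x":0,"y":-0.001,"z":0.02,"rx":0,"ry":0,"rz":0,"grip":-1},{"x":0,"y":0,"z":0.008,"rx":0,"ry":0,"rz":0,"grip":-1},{"x":0,"y":0,"z":0.005,"rx":0,"ry":0,"rz":0,"grip":-1},{"x":0,"y":0,"z":0,"rx":0,"ry":0,"rz":0,"grip":-1},{"x":0,"y":0,"z":0,"rx":0,"ry":0,"rz":0,"grip":-1}]' ; python3 -c "
from h import *
goto(.441,.3815,.004,174)
"
```

```text
t: 29.88
position: [0.4417, 0.3815, 0.0036]
eef_rot: [3.141, 0.0, 3.039]
ft_force: [-0.1, 0.1, 0.9]
gripper_width: 0.0882
turn deg [0.  0.  0.1] shift mm [ 0.6 -0.1 -0.4] now [0.4417 0.3815 0.0036] [180.    0.  174.1] w 0.0882 t 29.88 F [-0.1  0.1  0.9]
```

```bash
python3 -m pendant '[{"x":0,"y":0,"z":0,"rx":0,"ry":0,"rz":0,"grip":1},{"x":0,"y":0,"z":0,"rx":0,"ry":0,"rz":0,"grip":1},{"x":0,"y":0,"z":0,"rx":0,"ry":0,"rz":0,"grip":1},{"x":0,"y":0,"z":0,"rx":0,"ry":0,"rz":0,"grip":1},{"x":0,"y":0,"z":0,"rx":0,"ry":0,"rz":0,"grip":1},{"x":0,"y":0,"z":0,"rx":0,"ry":0,"rz":0,"grip":1},{"x":0,"y":0,"z":0,"rx":0,"ry":0,"rz":0,"grip":1},{"x":0,"y":0,"z":0,"rx":0,"ry":0,"rz":0,"grip":1},{"x":0,"y":0,"z":0,"rx":0,"ry":0,"rz":0,"grip":1},{"x":0,"y":0,"z":0,"rx":0,"ry":0,"rz":0,"grip":1},{"x":0,"y":0,"z":-0.01,"rx":0,"ry":0,"rz":0,"grip":1},{"x":0,"y":0,"z":-0.02,"rx":0,"ry":0,"rz":0,"grip":1},{"x":0,"y":0,"z":-0.03,"rx":0,"ry":0,"rz":0,"grip":1},{"x":0,"y":0,"z":-0.03,"rx":0,"ry":0,"rz":0,"grip":1},{"x":0,"y":0,"z":-0.03,"rx":0,"ry":0,"rz":0,"grip":1},{"x":0,"y":0,"z":-0.03,"rx":0,"ry":0,"rz":0,"grip":1},{"x":0,"y":0,"z":-0.03,"rx":0,"ry":0,"rz":0,"grip":1}]' 30; python3 -c "
from h import *
for c in ('top','scene'):
    p,d=snap(c,c[0]+'15.png'); P=cloud(c,d)
goto(.605,-.155,.18,87)
"
```

```text
t: 31.3
position: [0.441, 0.3807, 0.1851]
eef_rot: [-3.141, -0.0, 3.039]
ft_force: [0.1, 0.5, -0.2]
gripper_width: 0.0394
turn deg [ 0.6 -0.1 87.1] shift mm [-529.5  190.3    8.4] now [0.4426 0.3838 0.1884] [179.6   0.3 174.1] w 0.0398 t 31.4 F [-0.1 -0.1 -0.2]
```

View pics/s15.png

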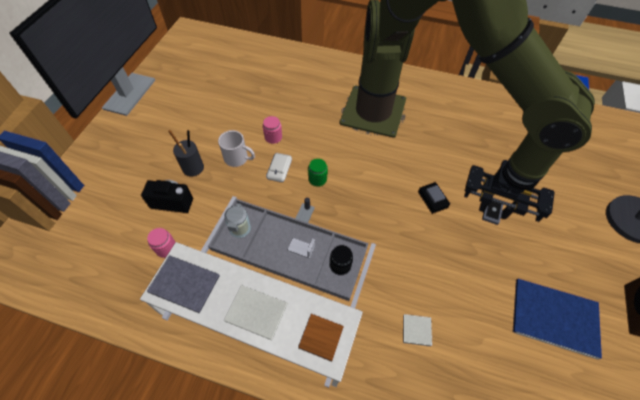

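```bash
python3 -m pendant '[{"x":0,"y":0,"z":0,"rx":0,"ry":0,"rz":6.7,"grip":1},{"x":0,"y":0,"z":0,"rx":0,"ry":0,"rz":6.7,"grip":1},{"x":0,"y":0,"z":0,"rx":0,"ry":0,"rz":6.7,"grip":1},{"x":0,"y":0,"z":0,"rx":0,"ry":0,"rz":6.7,"grip":1},{"x":0,"y":0,"z":0,"rx":0,"ry":0,"rz":6.7,"grip":1},{"x":0,"y":0,"z":0,"rx":0,"ry":0,"rz":6.7,"grip":1},{"x":0,"y":0,"z":0,"rx":0,"ry":0,"rz":6.7,"grip":1},{"x":0,"y":0,"z":0,"rx":0,"ry":0,"rz":6.7,"grip":1},{"x":0,"y":0,"z":0,"rx":0,"ry":0,"rz":6.7,"grip":1},{"x":0,"y":0,"z":0,"rx":0,"ry":0,"rz":6.7,"grip":1},{"x":0,"y":0,"z":0,"rx":0,"ry":0,"rz":6.7,"grip":1},{"x":0,"y":0,"z":0,"rx":0,"ry":0,"rz":6.7,"grip":1},{"x":0,"y":0,"z":0,"rx":0,"ry":0,"rz":6.7,"grip":1},{"x":0,"y":0,"z":0,"rx":0,"ry":0,"rz":0,"grip":1}]' 30; python3 -c "
from h import *
goto(.605,-.155,.18,87)
"
```

```text
t: 32.57
position: [0.4409, 0.3807, 0.1827]
eef_rot: [-3.141, 0.001, 1.516]
ft_force: [0.3, -0.6, -1.1]
gripper_width: 0.0393
turn deg [-0.   0.1 -0.1] shift mm [-526.4  191.9    2.7] now [0.4409 0.3807 0.1827] [-1.80e+02  1.00e-01  8.69e+01] w 0.0393 t 32.57 F [ 0.3 -0.6 -1.1]
```

```bash
python3 -m pendant '[{"x":-0.016,"y":0.006,"z":0,"rx":0,"ry":0,"rz":0,"grip":1},{"x":-0.032,"y":0.0115,"z":0,"rx":0,"ry":0,"rz":0,"grip":1},{"x":-0.032,"y":0.0115,"z":0,"rx":0,"ry":0,"rz":0,"grip":1},{"x":-0.032,"y":0.0115,"z":0,"rx":0,"ry":0,"rz":0,"grip":1},{"x":-0.032,"y":0.0115,"z":0,"rx":0,"ry":0,"rz":0,"grip":1},{"x":-0.032,"y":0.0115,"z":0,"rx":0,"ry":0,"rz":0,"grip":1},{"x":-0.032,"y":0.0115,"z":0,"rx":0,"ry":0,"rz":0,"grip":1},{"x":-0.032,"y":0.0115,"z":0,"rx":0,"ry":0,"rz":0,"grip":1},{"x":-0.032,"y":0.0115,"z":0,"rx":0,"ry":0,"rz":0,"grip":1},{"x":-0.032,"y":0.0115,"z":0,"rx":0,"ry":0,"rz":0,"grip":1},{"x":-0.032,"y":0.0115,"z":0,"rx":0,"ry":0,"rz":0,"grip":1},{"x":-0.032,"y":0.0115,"z":0,"rx":0,"ry":0,"rz":0,"grip":1},{"x":-0.032,"y":0.0115,"z":0,"rx":0,"ry":0,"rz":0,"grip":1},{"x":-0.032,"y":0.0115,"z":0,"rx":0,"ry":0,"rz":0,"grip":1},{"x":-0.032,"y":0.0115,"z":0,"rx":0,"ry":0,"rz":0,"grip":1},{"x":-0.032,"y":0.0115,"z":0,"rx":0,"ry":0,"rz":0,"grip":1},{"x":0,"y":0,"z":0,"rx":0,"ry":0,"rz":0,"grip":1},{"x":0,"y":0,"z":0,"rx":0,"ry":0,"rz":0,"grip":1}]' 30; python3 -c "
from h import *
goto(.605,-.155,.018,87)
"
```

```text
t: 34.07
position: [0.5935, -0.1267, 0.1823]
eef_rot: [-3.141, 0.001, 1.516]
ft_force: [-1.2, 0.9, 0.0]
gripper_width: 0.0398
turn deg [-0.1  0.1 -0.1] shift mm [-27.7  13.  164.3] now [ 0.5935 -0.1267  0.1823] [-1.799e+02  1.000e-01  8.690e+01] w 0.0398 t 34.07 F [-1.2  0.9  0. ]
```

```bash
python3 -m pendant '[{"x":-0.014,"y":0.008,"z":0,"rx":0,"ry":0,"rz":0,"grip":1},{"x":-0.014,"y":0.007,"z":0,"rx":0,"ry":0,"rz":0,"grip":1},{"x":0,"y":0,"z":0.03,"rx":0,"ry":0,"rz":0,"grip":1},{"x":0,"y":0,"z":0.04,"rx":0,"ry":0,"rz":0,"grip":1},{"x":0,"y":0,"z":0.03,"rx":0,"ry":0,"rz":0,"grip":1},{"x":0,"y":0,"z":0,"rx":0,"ry":0,"rz":0,"grip":1},{"x":0,"y":0,"z":0,"rx":0,"ry":0,"rz":0,"grip":1}]' 30; python3 -c "
from h import *
goto(.605,-.155,.018,87)
for c in ('top','scene'):
    p,d=snap(c,c[0]+'16.png'); P=cloud(c,d)
    cv2.imwrite('pics/%s16c.png'%c[0],cv2.resize(p[(90 if c[0]=='t' else 170):,:,::-1][:150,(230 if c[0]=='t' else 190):][:,:200],None,fx=3,fy=3,interpolation=3))
"
```

```text
t: 34.65
position: [0.6063, -0.1503, 0.0821]
eef_rot: [-3.138, -0.001, 1.522]
ft_force: [-0.4, -0.1, 0.3]
gripper_width: 0.0399
turn deg [-0.2 -0.1  0.2] shift mm [-4.7 -1.  64.1] now [ 0.6063 -0.1503  0.0821] [-1.798e+02 -1.000e-01  8.720e+01] w 0.0399 t 34.65 F [-0.4 -0.1  0.3]
```

View pics/s16c.png

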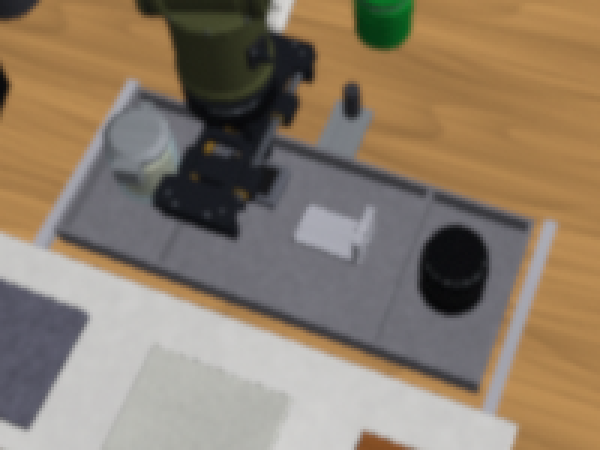

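```bash
python3 -m pendant '[{"x":-0.002,"y":0,"z":0.02,"rx":0,"ry":0,"rz":0,"grip":1},{"x":0,"y":0,"z":0.02,"rx":0,"ry":0,"rz":0,"grip":1},{"x":0,"y":0,"z":0.012,"rx":0,"ry":0,"rz":0,"grip":1},{"x":0,"y":0,"z":0.008,"rx":0,"ry":0,"rz":0,"grip":1},{"x":0,"y":0,"z":0,"rx":0,"ry":0,"rz":0,"grip":1},{"x":0,"y":0,"z":0,"rx":0,"ry":0,"rz":0,"grip":1}]' 30; python3 -c "
from h import *
goto(.605,-.155,.018,87)
"
```

```text
t: 35.25
position: [0.6081, -0.154, 0.0239]
eef_rot: [3.14, -0.0, 1.519]
ft_force: [0.4, 1.1, -0.7]
gripper_width: 0.0394
turn deg [ 0.1 -0.   0. ] shift mm [-1.2 -3.   5.9] now [ 0.6081 -0.154   0.0239] [179.9  -0.   87. ] w 0.0394 t 35.25 F [ 0.4  1.1 -0.7]
```

```bash
python3 -m pendant '[{"x":0,"y":0,"z":0.005,"rx":0,"ry":0,"rz":0,"grip":1},{"x":0,"y":0,"z":0.001,"rx":0,"ry":0,"rz":0,"grip":1},{"x":0,"y":0,"z":0,"rx":0,"ry":0,"rz":0,"grip":1},{"x":0,"y":0,"z":0,"rx":0,"ry":0,"rz":0,"grip":-0.5},{"x":0,"y":0,"z":0,"rx":0,"ry":0,"rz":0,"grip":-0.5},{"x":0,"y":0,"z":0,"rx":0,"ry":0,"rz":0,"grip":-0.5},{"x":0,"y":0,"z":0,"rx":0,"ry":0,"rz":0,"grip":-0.5},{"x":0,"y":0,"z":-0.02,"rx":0,"ry":0,"rz":0,"grip":-0.5},{"x":0,"y":0,"z":-0.03,"rx":0,"ry":0,"rz":0,"grip":-0.5},{"x":0,"y":0,"z":-0.03,"rx":0,"ry":0,"rz":0,"grip":-0.5},{"x":0,"y":0,"z":-0.03,"rx":0,"ry":0,"rz":0,"grip":-0.5},{"x":0,"y":0,"z":-0.03,"rx":0,"ry":0,"rz":0,"grip":-0.5},{"x":0,"y":0,"z":-0.03,"rx":0,"ry":0,"rz":0,"grip":-0.5},{"x":0,"y":0,"z":0,"rx":0,"ry":0,"rz":0,"grip":-0.5}]' 30; python3 -c "
from h import *
for c in ('top','scene'):
    p,d=snap(c,c[0]+'17.png'); P=cloud(c,d)
    cv2.imwrite('pics/%s17c.png'%c[0],cv2.resize(p[(90 if c[0]=='t' else 170):,:,::-1][:150,(230 if c[0]=='t' else 190):][:,:200],None,fx=3,fy=3,interpolation=3))
goto(.466,-.098,.15,-3)
"
```

```text
t: 36.42
position: [0.6111, -0.1542, 0.1934]
eef_rot: [3.131, 0.001, 1.518]
ft_force: [0.5, -0.6, 0.6]
gripper_width: 0.0658
turn deg [ 0.2 -0.1 90. ] shift mm [-144.8  -48.9   38.4] now [ 0.6081 -0.1544  0.1884] [179.8   0.   87. ] w 0.0662 t 36.52 F [-1.1 -0.3 -0.6]
```

View pics/s17c.png

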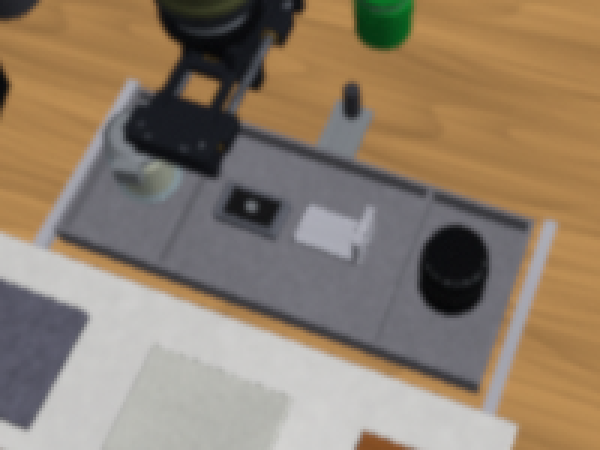

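The plate (scene ~274,240) and bracket (~301,247) lie in the middle compartment. Next is the knob: first turn by 90°, then move over it.

```bash
python3 -m pendant '[{"x":0,"y":0,"z":0,"rx":0,"ry":0,"rz":6.9,"grip":-0.5},{"x":0,"y":0,"z":0,"rx":0,"ry":0,"rz":6.9,"grip":-0.5},{"x":0,"y":0,"z":0,"rx":0,"ry":0,"rz":6.9,"grip":-0.5},{"x":0,"y":0,"z":0,"rx":0,"ry":0,"rz":6.9,"grip":-0.5},{"x":0,"y":0,"z":0,"rx":0,"ry":0,"rz":6.9,"grip":-0.5},{"x":0,"y":0,"z":0,"rx":0,"ry":0,"rz":6.9,"grip":-0.5},{"x":0,"y":0,"z":0,"rx":0,"ry":0,"rz":6.9,"grip":-0.5},{"x":0,"y":0,"z":0,"rx":0,"ry":0,"rz":6.9,"grip":-0.5},{"x":0,"y":0,"z":0,"rx":0,"ry":0,"rz":6.9,"grip":-0.5},{"x":0,"y":0,"z":0,"rx":0,"ry":0,"rz":6.9,"grip":-0.5},{"x":0,"y":0,"z":0,"rx":0,"ry":0,"rz":6.9,"grip":-0.5},{"x":0,"y":0,"z":0,"rx":0,"ry":0,"rz":6.9,"grip":-0.5},{"x":0,"y":0,"z":0,"rx":0,"ry":0,"rz":6.9,"grip":-0.5},{"x":-0.029,"y":-0.01,"z":0,"rx":0,"ry":0,"rz":0,"grip":-0.5},{"x":-0.029,"y":-0.01,"z":0,"rx":0,"ry":0,"rz":0,"grip":-0.5},{"x":-0.029,"y":-0.01,"z":0,"rx":0,"ry":0,"rz":0,"grip":-0.5},{"x":-0.029,"y":-0.01,"z":0,"rx":0,"ry":0,"rz":0,"grip":-0.5},{"x":-0.029,"y":-0.01,"z":0,"rx":0,"ry":0,"rz":0,"grip":-0.5},{"x":0,"y":0,"z":0,"rx":0,"ry":0,"rz":0,"grip":-0.5}]'; python3 -c "
from h import *
goto(.466,-.098,.08,-3)
"
```

```text
t: 38.1
position: [0.456, -0.0954, 0.1855]
eef_rot: [-3.141, 0.013, -0.045]
ft_force: [-0.9, 0.2, 0.8]
gripper_width: 0.0659
turn deg [-0.   0.7  0.4] shift mm [ 10.1   2.1 105.5] now [ 0.456  -0.0954  0.1855] [-179.9    0.7   -2.6] w 0.0659 t 38.1 F [-0.9  0.2  0.8]
```

```bash
python3 -m pendant '[{"x":0.005,"y":0.0,"z":0.03,"rx":0,"ry":0,"rz":0,"grip":-0.5},{"x":0,"y":0,"z":0.04,"rx":0,"ry":0,"rz":0,"grip":-0.5},{"x":0,"y":0,"z":0.035,"rx":0,"ry":0,"rz":0,"grip":-0.5},{"x":0,"y":0,"z":0,"rx":0,"ry":0,"rz":0,"grip":-0.5},{"x":0,"y":0,"z":0,"rx":0,"ry":0,"rz":0,"grip":-0.5}]'; python3 -c "
from h import *
for c in ('top','scene'):
    p,d=snap(c,c[0]+'18.png'); P=cloud(c,d)
    cv2.imwrite('pics/%s18c.png'%c[0],cv2.resize(p[(90 if c[0]=='t' else 150):,:,::-1][:150,(230 if c[0]=='t' else 190):][:,:200],None,fx=3,fy=3,interpolation=3))
    print('jar',top(P,.605,-.263,.05,.088,.11)); print('lens',top(P,.62,.05,.05,.078,.11))
    print('plate',[(np.round(x['at'],3).tolist(),round(x['confidence'],2)) for x in nets.tip_of(c,'plate')[:3]],[(np.round(x['at'],3).tolist(),round(x['confidence'],2)) for x in nets.tip_of(c,'bracket')[:3]])
goto(.466,-.098,.03,-3)
"
```

```text
t: 38.52
position: [0.468, -0.0977, 0.0803]
eef_rot: [3.142, 0.006, -0.047]
ft_force: [0.9, -0.1, 0.2]
gripper_width: 0.0658
jar (413, array([ 0.5995, -0.2642,  0.0962]), array([ 0.6016, -0.2636]), array([0.0674, 0.0639]), 49.3, np.float64(0.097))
lens (294, array([0.6172, 0.0471, 0.0867]), array([0.6181, 0.0472]), array([0.0531, 0.0528]), 45.1, np.float64(0.087))
plate [([0.607, -0.155, 0.014], 0.77)] [([0.607, -0.072, 0.007], 0.72), ([0.583, -0.503, 0.001], 0.33)]
jar (386, array([ 0.6078, -0.2623,  0.0952]), array([ 0.6058, -0.2627]), array([0.0715, 0.0601]), 41.2, np.float64(0.095))
lens (328, array([0.6244, 0.0496, 0.0861]), array([0.6224, 0.0493]), array([0.0549, 0.0505]), 16.1, np.float64(0.086))
plate [([0.605, -0.152, 0.014], 0.59)] [([0.605, -0.069, 0.014], 0.74), ([0.315, 0.267, -0.001], 0.57)]
turn deg [ 0.  -0.2  0.3] shift mm [-5.   0.2 53.9] now [ 0.471  -0.098   0.0839] [180.   -0.2  -2.7] w 0.066 t 38.82 F [ 0.3 -0.  -0.3]
```

View pics/s18c.png

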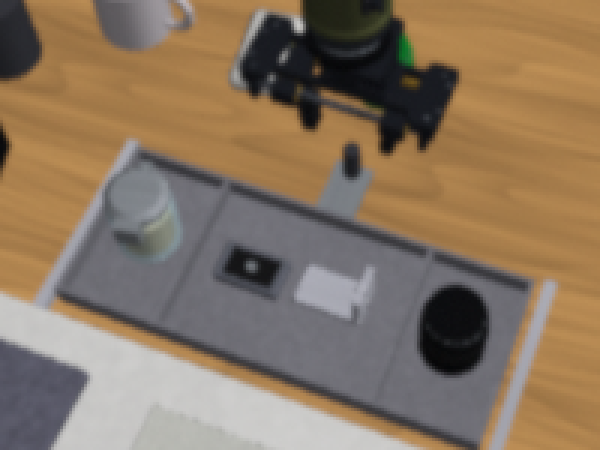

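View pics/t18c.png

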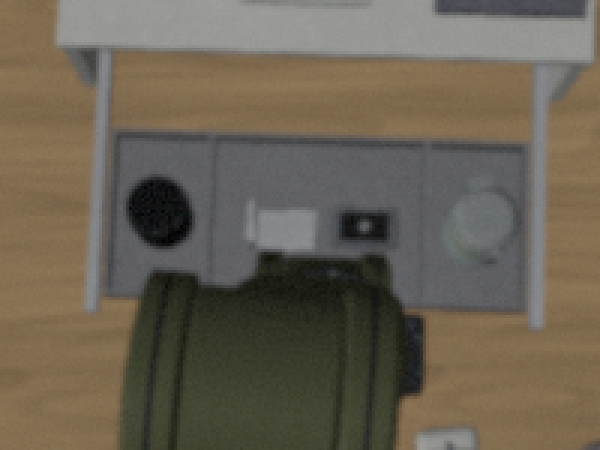

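All four things are in place. I'm descending on the knob and pinching it.

```bash
python3 -m pendant '[{"x":-0.004,"y":0,"z":0.02,"rx":0,"ry":0,"rz":0,"grip":-0.5},{"x":0,"y":0,"z":0.02,"rx":0,"ry":0,"rz":0,"grip":-0.5},{"x":0,"y":0,"z":0.009,"rx":0,"ry":0,"rz":0,"grip":-0.5},{"x":0,"y":0,"z":0,"rx":0,"ry":0,"rz":0,"grip":0},{"x":0,"y":0,"z":0,"rx":0,"ry":0,"rz":0,"grip":1},{"x":0,"y":0,"z":0,"rx":0,"ry":0,"rz":0,"grip":1},{"x":0,"y":0,"z":0,"rx":0,"ry":0,"rz":0,"grip":1},{"x":0,"y":0,"z":0,"rx":0,"ry":0,"rz":0,"grip":1},{"x":0,"y":0,"z":0,"rx":0,"ry":0,"rz":0,"grip":1},{"x":0,"y":0,"z":0,"rx":0,"ry":0,"rz":0,"grip":1},{"x":0,"y":0,"z":0,"rx":0,"ry":0,"rz":0,"grip":1}]' 40; python3 -c "
from h import *
goto(.666,-.108,.032,-3)
"
```

```text
t: 39.73
position: [0.4661, -0.097, 0.0333]
eef_rot: [-3.141, -0.0, -0.046]
ft_force: [-1.3, 0.8, 3.2]
gripper_width: 0.0167
turn deg [-0.  -0.   0.4] shift mm [200.2   0.6   1.3] now [ 0.4661 -0.097   0.0333] [-180.    -0.    -2.6] w 0.0167 t 39.73 F [-1.3  0.8  3.2]
```

```bash
python3 -m pendant '[{"x":0.002,"y":0,"z":0,"rx":0,"ry":0,"rz":0,"grip":1},{"x":0.004,"y":0,"z":0,"rx":0,"ry":0,"rz":0,"grip":1},{"x":0.006,"y":0,"z":0,"rx":0,"ry":0,"rz":0,"grip":1},{"x":0.007,"y":0,"z":0,"rx":0,"ry":0,"rz":0,"grip":1},{"x":0.007,"y":0,"z":0,"rx":0,"ry":0,"rz":0,"grip":1},{"x":0.007,"y":0,"z":0,"rx":0,"ry":0,"rz":0,"grip":1},{"x":0.007,"y":0,"z":0,"rx":0,"ry":0,"rz":0,"grip":1},{"x":0.007,"y":0,"z":0,"rx":0,"ry":0,"rz":0,"grip":1},{"x":0.006,"y":0,"z":0,"rx":0,"ry":0,"rz":0,"grip":1},{"x":0.004,"y":0,"z":0,"rx":0,"ry":0,"rz":0,"grip":1},{"x":0.002,"y":0,"z":0,"rx":0,"ry":0,"rz":0,"grip":1},{"x":0,"y":0,"z":0,"rx":0,"ry":0,"rz":0,"grip":1}]' 40; python3 -c "
from h import *
for c in ('scene',):
    p,d=snap(c,c[0]+'19.png'); P=cloud(c,d)
    cv2.imwrite('pics/%s19c.png'%c[0],cv2.resize(p[(90 if c[0]=='t' else 150):,:,::-1][:150,(230 if c[0]=='t' else 190):][:,:200],None,fx=3,fy=3,interpolation=3))
goto(.666,-.108,.032,-3)
"
```

```text
t: 40.73
position: [0.5238, -0.1, 0.0333]
eef_rot: [-3.141, 0.002, -0.047]
ft_force: [-2.6, 1.0, 6.0]
gripper_width: 0.0169
turn deg [-0.   0.1  0.3] shift mm [142.4   0.6   1.3] now [ 0.5238 -0.1     0.0333] [-1.8e+02  1.0e-01 -2.7e+00] w 0.0168 t 40.78 F [-2.8  0.7  6.3]
```

View pics/s19c.png

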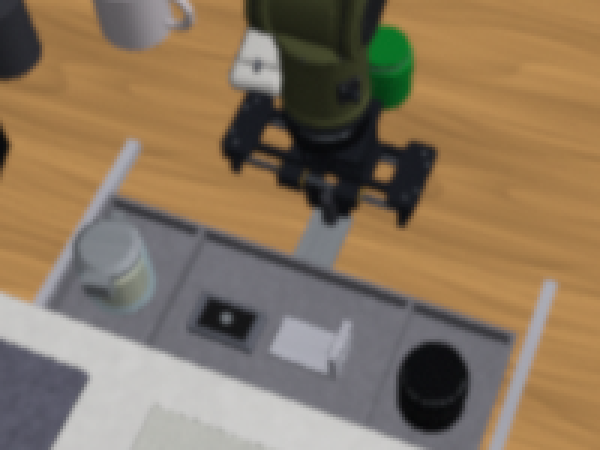

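```bash
python3 -m pendant '[{"x":0.002,"y":0,"z":0,"rx":0,"ry":0,"rz":0,"grip":1},{"x":0.004,"y":0,"z":0,"rx":0,"ry":0,"rz":0,"grip":1},{"x":0.006,"y":0,"z":0,"rx":0,"ry":0,"rz":0,"grip":1},{"x":0.008,"y":0,"z":0,"rx":0,"ry":0,"rz":0,"grip":1},{"x":0.008,"y":0,"z":0,"rx":0,"ry":0,"rz":0,"grip":1},{"x":0.008,"y":0,"z":0,"rx":0,"ry":0,"rz":0,"grip":1},{"x":0.008,"y":0,"z":0,"rx":0,"ry":0,"rz":0,"grip":1},{"x":0.008,"y":0,"z":0,"rx":0,"ry":0,"rz":0,"grip":1},{"x":0.008,"y":0,"z":0,"rx":0,"ry":0,"rz":0,"grip":1},{"x":0.008,"y":0,"z":0,"rx":0,"ry":0,"rz":0,"grip":1},{"x":0.008,"y":0,"z":0,"rx":0,"ry":0,"rz":0,"grip":1},{"x":0.008,"y":0,"z":0,"rx":0,"ry":0,"rz":0,"grip":1},{"x":0.008,"y":0,"z":0,"rx":0,"ry":0,"rz":0,"grip":1},{"x":0.008,"y":0,"z":0,"rx":0,"ry":0,"rz":0,"grip":1},{"x":0.008,"y":0,"z":0,"rx":0,"ry":0,"rz":0,"grip":1},{"x":0.007,"y":0,"z":0,"rx":0,"ry":0,"rz":0,"grip":1},{"x":0.006,"y":0,"z":0,"rx":0,"ry":0,"rz":0,"grip":1},{"x":0.004,"y":0,"z":0,"rx":0,"ry":0,"rz":0,"grip":1},{"x":0.002,"y":0,"z":0,"rx":0,"ry":0,"rz":0,"grip":1},{"x":0,"y":0,"z":0,"rx":0,"ry":0,"rz":0,"grip":1}]' 40; python3 -c "
from h import *
goto(.666,-.108,.032,-3)
"
```

```text
t: 42.45
position: [0.651, -0.1066, 0.0334]
eef_rot: [3.141, 0.002, -0.047]
ft_force: [-1.8, 0.1, 5.6]
gripper_width: 0.0164
turn deg [0.  0.1 0.3] shift mm [15.1  0.6  1.4] now [ 0.651  -0.1066  0.0334] [ 1.8e+02  1.0e-01 -2.7e+00] w 0.0164 t 42.45 F [-1.8  0.1  5.6]
```

```bash
python3 -m pendant '[{"x":0.002,"y":0,"z":0,"rx":0,"ry":0,"rz":0,"grip":1},{"x":0.003,"y":0,"z":0,"rx":0,"ry":0,"rz":0,"grip":1},{"x":0.003,"y":0,"z":0,"rx":0,"ry":0,"rz":0,"grip":1},{"x":0.003,"y":0,"z":0,"rx":0,"ry":0,"rz":0,"grip":1},{"x":0.002,"y":0,"z":0,"rx":0,"ry":0,"rz":0,"grip":1},{"x":0.001,"y":0,"z":0,"rx":0,"ry":0,"rz":0,"grip":1},{"x":0,"y":0,"z":0,"rx":0,"ry":0,"rz":0,"grip":1}]' 40; python3 -c "
from h import *
goto(.666,-.108,.032,-3)
"; python3 -m pendant '[{"x":0.001,"y":0,"z":0,"rx":0,"ry":0,"rz":0,"grip":1},{"x":0.001,"y":0,"z":0,"rx":0,"ry":0,"rz":0,"grip":1},{"x":0.001,"y":0,"z":0,"rx":0,"ry":0,"rz":0,"grip":1},{"x":0,"y":0,"z":0,"rx":0,"ry":0,"rz":0,"grip":1}]' 40
```

```text
t: 43.03
position: [0.6612, -0.1071, 0.0334]
eef_rot: [3.141, 0.01, -0.047]
ft_force: [-10.3, 0.7, 11.2]
gripper_width: 0.017
turn deg [0.  0.6 0.3] shift mm [4.9 0.7 1.4] now [ 0.6612 -0.1071  0.0334] [180.    0.6  -2.7] w 0.017 t 43.03 F [-10.3   0.7  11.2]
t: 43.37
position: [0.6612, -0.1071, 0.0334]
eef_rot: [3.141, 0.016, -0.048]
ft_force: [-15.5, 1.6, 18.9]
gripper_width: 0.0167
```

```bash
python3 -c "
from h import *
for c in ('top','scene'):
    p,d=snap(c,c[0]+'20.png'); P=cloud(c,d)
    cv2.imwrite('pics/%s20c.png'%c[0],cv2.resize(p[(60 if c[0]=='t' else 170):,:,::-1][:150,(230 if c[0]=='t' else 130):][:,:240],None,fx=3,fy=3,interpolation=3))
    for n in ['tray_knob','bin','left_well','right_well','jar','lens','plate','bracket']:
        print(c,n,[(np.round(x['at'],3).tolist(),round(x['confidence'],2)) for x in nets.tip_of(c,n)[:2]])
"
```

```text
top tray_knob []
top bin []
top left_well [([0.82, 0.042, 0.009], 0.57)]
top right_well [([0.805, -0.27, 0.011], 0.57), ([0.58, -0.504, 0.004], 0.45)]
top jar [([0.792, -0.273, 0.015], 0.62)]
top lens [([0.724, -0.444, -0.003], 0.73), ([0.229, -0.304, -0.003], 0.72)]
top plate []
top bracket []
scene tray_knob [([0.67, -0.11, 0.06], 0.82)]
scene bin []
scene left_well []
scene right_well []
scene jar []
scene lens [([0.716, -0.447, -0.001], 0.88), ([0.349, -0.101, -0.001], 0.58)]
scene plate []
scene bracket []
```

View pics/t20c.png

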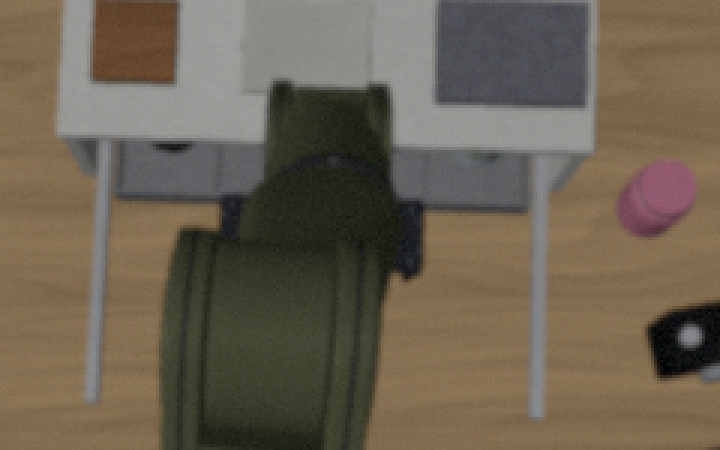

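View pics/s20c.png

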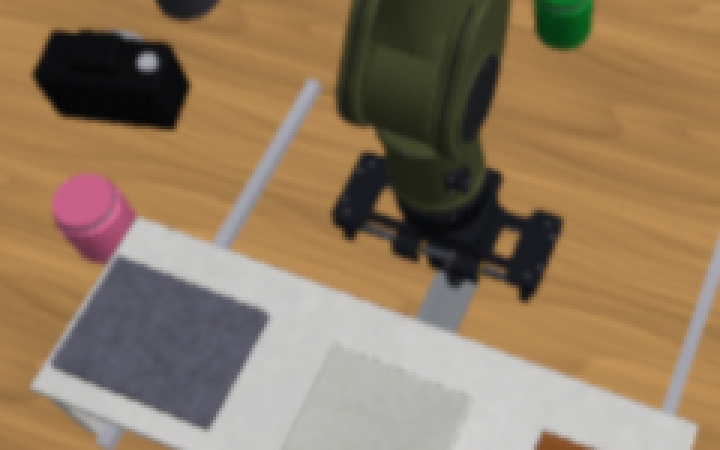

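```bash
python3 -c "
from h import *
info=optics.camera_info('top');K=info['intrinsics'];V=info['view']
def ray(u,v,z):
    C=np.linalg.inv(V); o=C[:3,3]; dr=C[:3,:3]@np.array([(u-K[0,2])/K[0,0],(v-K[1,2])/K[1,1],1]); return o+dr*(z-o[2])/dr[2]
for f in ('t0','t20'):
    g=cv2.cvtColor(cv2.imread(f'pics/{f}.png'),6).astype(float)
    for us in ((272,298),(378,402)):
        prof=[]
        # rows with sat change: use blue-red difference
        im=cv2.imread(f'pics/{f}.png').astype(float); br=im[:,:,2]-im[:,:,0]
        res=[]
        for u in range(*us):
            col=br[:,u]; lo,hi=(175,215) if f=='t0' else (112,150)
            dcol=np.diff(cv2.GaussianBlur(col[:,None],(1,5),0)[:,0]); k=lo+np.argmax(dcol[lo:hi])
            a,b,c=dcol[k-1],dcol[k],dcol[k+1]; s=k+.5+.5*(a-c)/(a-2*b+c+1e-9)
            res.append(ray(u,s,0.02))
        res=np.array(res); l=np.polyfit(res[:,1],res[:,0],1); print(f,us,np.median(res,0).round(4),'x at y=.05,-.27:',np.polyval(l,[.05,-.27]).round(4))
"
```

```text
t0 (272, 298) [0.5307 0.0467 0.02  ] x at y=.05,-.27: [0.5311 0.5123]
t0 (378, 402) [ 0.5141 -0.2677  0.02  ] x at y=.05,-.27: [0.5304 0.514 ]
t20 (272, 298) [0.729  0.0461 0.02  ] x at y=.05,-.27: [0.7292 0.7108]
t20 (378, 402) [ 0.7124 -0.2738  0.02  ] x at y=.05,-.27: [0.7267 0.7126]
```

The tray front has moved about 198.5 mm in the image. The TCP stopped while the force climbed to 15 N, so the tray is against its stop. I'm releasing the knob and lifting off.

```bash
python3 -m pendant '[{"x":0,"y":0,"z":0,"rx":0,"ry":0,"rz":0,"grip":0},{"x":0,"y":0,"z":0,"rx":0,"ry":0,"rz":0,"grip":-0.3},{"x":0,"y":0,"z":0,"rx":0,"ry":0,"rz":0,"grip":-0.5},{"x":0,"y":0,"z":0,"rx":0,"ry":0,"rz":0,"grip":-0.5},{"x":0,"y":0,"z":-0.01,"rx":0,"ry":0,"rz":0,"grip":-0.5},{"x":0,"y":0,"z":-0.02,"rx":0,"ry":0,"rz":0,"grip":-0.5},{"x":0,"y":0,"z":-0.03,"rx":0,"ry":0,"rz":0,"grip":-0.5},{"x":0,"y":0,"z":-0.03,"rx":0,"ry":0,"rz":0,"grip":-0.5},{"x":-0.01,"y":0,"z":-0.03,"rx":0,"ry":0,"rz":0,"grip":-0.5},{"x":-0.03,"y":0,"z":-0.03,"rx":0,"ry":0,"rz":0,"grip":-0.5},{"x":-0.03,"y":0,"z":-0.02,"rx":0,"ry":0,"rz":0,"grip":-0.5},{"x":-0.03,"y":0,"z":0,"rx":0,"ry":0,"rz":0,"grip":-0.5},{"x":-0.03,"y":0,"z":0,"rx":0,"ry":0,"rz":0,"grip":-0.5},{"x":-0.03,"y":0,"z":0,"rx":0,"ry":0,"rz":0,"grip":-0.5},{"x":-0.03,"y":0,"z":0,"rx":0,"ry":0,"rz":0,"grip":-0.5},{"x":0,"y":0,"z":0,"rx":0,"ry":0,"rz":0,"grip":-0.5},{"x":0,"y":0,"z":0,"rx":0,"ry":0,"rz":0,"grip":-0.5}]' 40; python3 -c "
from h import *
goto(.466,-.108,.2,-3)
for c in ('top','scene'):
    p,d=snap(c,c[0]+'21.png'); P=cloud(c,d)
    print('knob',top(P,.665,-.108,.03,.045,.07))
    for n in ['tray_knob','mug','note_pad','mouse','camera','pen_pot','charger']:
        print(c,n,[(np.round(x['at'],3).tolist(),round(x['confidence'],2)) for x in nets.tip_of(c,n)[:1]])
    if c=='top': cv2.imwrite('pics/t21c.png',cv2.resize(p[50:150,240:440,::-1],None,fx=4,fy=4,interpolation=3))
"
```

```text
t: 45.68
position: [0.4785, -0.0984, 0.2034]
eef_rot: [3.141, -0.0, -0.047]
ft_force: [1.0, 0.4, 0.7]
gripper_width: 0.0661
turn deg [ 0.  -0.   0.3] shift mm [-11.9  10.3   3.4] now [ 0.4785 -0.0984  0.2034] [180.   -0.   -2.7] w 0.0661 t 45.68 F [1.  0.4 0.7]
knob (33, array([ 0.6627, -0.1095,  0.0568]), array([ 0.6635, -0.1091]), array([0.0167, 0.015 ]), 29.9, np.float64(0.058))
top tray_knob [([0.664, -0.108, 0.062], 0.56)]
top mug [([0.352, -0.393, -0.002], 0.67)]
top note_pad [([0.729, 0.287, -0.004], 0.67)]
top mouse [([0.355, -0.232, 0.001], 0.76)]
top camera [([0.58, -0.507, 0.0], 0.92)]
top pen_pot [([0.435, -0.508, 0.006], 0.74)]
top charger [([0.322, 0.266, -0.0], 0.79)]
knob (41, array([ 0.6698, -0.1071,  0.0557]), array([ 0.669 , -0.1078]), array([0.016 , 0.0156]), 59.8, np.float64(0.057))
scene tray_knob [([0.672, -0.11, 0.061], 0.55)]
scene mug [([0.354, -0.392, 0.003], 0.9)]
scene note_pad [([0.728, 0.287, 0.0], 0.92)]
scene mouse [([0.35, -0.232, 0.007], 0.71)]
scene camera [([0.581, -0.503, -0.0], 0.84)]
scene pen_pot [([0.439, -0.503, -0.002], 0.73)]
scene charger [([0.314, 0.268, -0.003], 0.95)]
```

View pics/t21c.png

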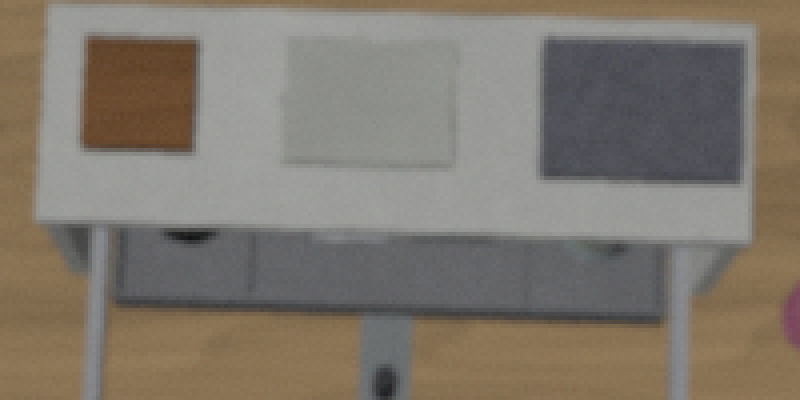

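View pics/s21.png

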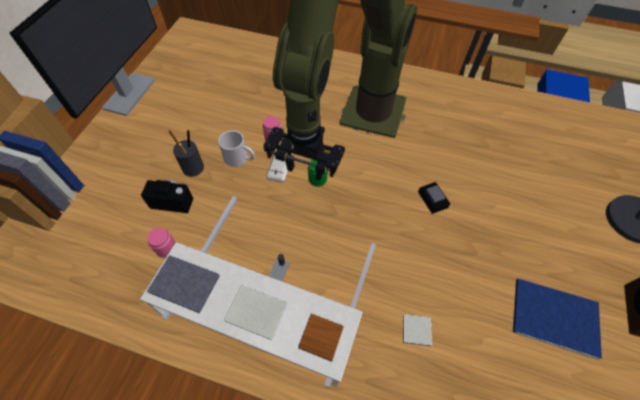

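```bash
python3 -c "
from h import *
print(r.close_job())"
```

```text
the job is handed in; nothing more can be done
None
```

The jar and lens are swapped, both accessories are in the middle compartment, and the tray is home under the shelf. I handed the job in at about 46 s; it reports no verdict.

- **Swap:** I parked the jar in the middle compartment, moved the black lens to the left compartment, then put the jar in the right one.
- **Accessories:** I found only the L-bracket and the quick-release plate. Neither camera picture showed a hood or filter ring; one network "hood" report was the camera body.
- **Before sliding:** Just before the slide the pictures showed jar and lens upright and near the centres of their new compartments. The networks put the bracket and plate inside the middle one.
- **Tray home:** I pinched the knob and pushed at about 0.1 m/s until the force rose at the stop. The knob had moved 199–200 mm in both cameras. The tray front measured 198.5 mm and the TCP only 195 mm; all are past the 192 mm needed.
- **Bystanders:** All six read within about 6 mm of their starting places, about what the networks can resolve.

**Not checked:** Once home, the shelf hides most of the tray, so I could see only the front edges of the lens, the jar and a pale piece that looks like the bracket. One network reading put the jar in the right compartment. Nothing looked wrong, but jar, lens and plate were not fully visible there.

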